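# Put a test-cassette magazine into service

### The arm

A 6-joint arm with a two-finger parallel gripper is mounted at the origin on the work surface. World frame = base frame: x ahead of the robot, y to its left, z up, the work surface at z = 0. Lengths are in m, angles in degrees, forces in N, time in s.
With the tool pointing down it reaches from about 0.325 to 0.85 m from the base axis. Payload 15.5 kg.
Tool frame: the origin (TCP) lies at the centre of the arm's flange, where the gripper is bolted on; the fingertips stand 191 mm ahead of it and the grasp point (between the pads) lies 172 mm ahead of it; x points along the fingers, z is the direction in which the jaws open and shut, and the axes are right-handed (so a half turn about x gives the same grasp; the last joint's range is limited). The gripper opens to 91 mm and grips with 3 to 60 N. Pads are 32 mm wide; open, the fingers measure 118 mm over their backs; the gripper's body (76 mm by 178 mm) begins 60 mm behind the grasp point.
Start: joints at [64.429, 28.281, 77.091, -0, 74.628, -5.472], TCP at [0.215, 0.587, 0.405] pointing down, gripper open.
Joint ranges: [-166.48, 166.48], [-47.26, 123.95], [12.59, 153.08], [-70.14, 250.14], [6.76, 159.57], [-176.63, 176.63]. Speed limits (degrees/s): [108.29, 108.29, 147.25, 172.46, 172.46, 172.46].

### API

Orientations are given as [roll, pitch, yaw] about the fixed x, y, z axes, in that order (R = Rz(yaw) Ry(pitch) Rx(roll)).
In Python, from station import * gives the robot as it stands.
- The arm moves only by the tool servo_tool, never from a script. Its argument "steps" is a list of rows, each a list of 3 entries, a list of its own where there are three numbers: the shift along the world's x, y, z in cm, then the turn about the world's z in rad, then the opening in per cent of the stroke, from 0 (shut) to 100 (fully open). In form: [[[dx, dy, dz], twist, hand], ...]. A call has 1 to 20 rows; each row shifts and turns the commanded pose from where the row before left it; what a row does not reach is not made up. A row lasts 1/12 s, in which the tool goes at most 41.7 mm and 7.16 degrees, less where a joint would pass 70% of its speed; a pose out of reach is approached as far as the arm can. A call with a gripper value outside its range is refused whole. The fingers move at their own pace and stop on an object; "newtons" is the grip in N (left out, the last holds). Time passes only in rows, so rows that do not move let the fingers close. It gives the time, the measured TCP pose, the force and the opening at its end, in the units of the state.
- get_state(): the state, without advancing time (a new reading comes with each control period).
- camera(name): name is "scene" or "top" or "wrist"; returns (picture, depth): 384x512x3 uint8, red, green, blue; 384x512 float32, m along the optical axis (not along the pixel's ray), 0 where there is no reading.
- calibration(name): a dict with "intrinsics" (3x3 intrinsics, pixels), "view" (4x4, takes a point from world to camera coordinates). Camera axes: x right, y up, looking along -z (the intrinsics and any distortion apply to the point x, -y, -z); pixel columns grow to the right and rows downward; lengths in m; the calibration is good to about 2 mm. The wrist camera is an equidistant fisheye: a pixel r from the principal point sees the ray r / f radians off the axis. A picture is of the moment at which its call begins: read the wrist's pose just before it. calibration takes no time and is no camera call; for the wrist camera it gives the pose at the moment of the call.
- hand_in(): hands the job in, once; it reports no verdict.
Trained networks look in the newest picture that a camera, given by its name, has taken for a name from the list of things; names that differ only in an ending like _2 or _b are one class to them, and where a whole thing is asked for, a point or a joint stands for the part that bears it (a point fixed in the world has none). Each returns a list of dicts, best first, with "confidence" (0 to 1); they miss things now and then, are a little off and sometimes report something else, mostly with a low value. They report only what shows in the picture. A call takes as long as a camera call. They do not tell look-alikes from the thing itself.
- search_frame(camera, target): "bbox" ([left, top, right, bottom] in pixels, round what is visible of it).
The state is a dict: "time_s": time; "qpos": joint angles; "qvel": joint speeds; "joint_efforts": joint torques, N m; "tcp_pos": TCP position; "ee_rot": TCP orientation; "ft_force": force on the tool from outside, world axes, zero at the start; "wrist_torque": the same for the moment, N m; "opening": opening from 0.0 (shut) to 1.0 (fully open).
Only numpy, scipy, OpenCV 4.12 (cv2) and the standard library are available. Lean on these libraries where they do the work, as an engineer would, in place of code of your own. Each camera call takes 0.05 s, during which the arm holds its last target.

### The job

Put the analyser's cassette magazine into service: with the hooked pick, pull the brass transport ring off the guide post so that it ends up in the blue catch tray, and put the pick back on its rest. Push every test cassette, one at a time, flat down past the orange sprung lips into the magazine so that all are held under the lips, and after that lay the retaining bar across the two pillars, down in their blue saddles. Do not touch the ring with the gripper while it is on the post, and do not disturb the other things on the bench.

Things in the scene. Friction and masses are not known exactly. Their poses are not given: they have to be found in the camera images.
- magazine: Fixed fixture on an 8 mm base plate, placed and turned differently each time. Origin on the bench under the centre of the magazine well; z up; x points from the well to the guide post (at x = 105 mm) and the catch tray beyond it; y along the well's length. White well, 93 mm (y) by 56 mm (x), open at the top; two pillars for the bar beyond its ends. The heights given in these notes are above the bench.
- magazine_mouth (a point): Centre of the well at height 84 mm, the undersides of the lips. Axes as the magazine's. Four white corner guides (at |y| 27 to 47 mm) flare out by 6 mm (x) and 5 mm (y) up to height 106 mm; between them the long sides are open (|y| below 27 mm), so gripper fingers may go there. Nothing stands over the well.
- lip_nose (a point): Lower inner edge of the orange lip at y = 41 mm, height 84 mm (the other: y = -41 mm). Lips are 40 mm wide (x) and slope on top from height 89 at the nose to 100 mm farther out. A cassette set down from above rests on the slopes, underside near 92 mm. Pushed down evenly at its middle with 8 to 15 N it spreads the lips, which snap back once its top is below 84 mm; pushed off-centre it may tip.
- follower_disc (a point): Centre of the underside of the green follower's disc, 60 mm diameter, 8 mm thick, around the guide post; at height 75 mm when up. A 16 mm wide arm joins it to the follower plate in the well, which a weak spring pushes up (about 5 N at the top, 8 N at the bottom; travel 64 mm, room for four cassettes). While the ring is on the post it blocks the disc and no cassette can go down.
- post_groove (a point): On the guide post's axis, at the bottom of its groove, height 62 mm. Groove 10 mm high, core 32 mm diameter between shoulders of 40 mm; post top at height 94 mm.
- bar_seat (a point): Midpoint between the two pillars at the height of their saddle floors, 104 mm. Pillars at |y| 83 to 111 mm. Saddles are 30 mm wide (x), walls to height 116 mm, open to the inside, end stops at |y| = 105 mm: the bar lies along the magazine's y.
- tray_floor (a point): Centre of the catch tray's floor, 4 mm above the bench, at magazine x = 173 mm. Blue open tray, inside 186 mm (magazine x 80 to 266 mm) by 142 mm (magazine y), walls 16 mm above the bench. The guide post stands in its near end, so the pulled ring drops into it.
- ring: Brass sprung ring, 8 mm thick, 50 mm wide, sitting level in the groove, turned up to 0.3 rad from the magazine's x. Origin at the centre of its round opening, on its underside; x points from the opening to its eye; its mouth opens to -x between two sprung jaws. It comes off when pulled along its own +x, level: about 5 to 10 N over the first 5 to 10 mm, then the jaws snap clear; after 30 to 45 mm it tips and drops off the post.
- ring_eye (a point): Centre of the ring's eye, 37.5 mm along ring x from its origin, mid thickness: a rectangular hole 25 mm (x) by 22 mm (y) straight through from above, closed at the outside by a 7 mm bar at 50 to 57 mm from the origin.
- pick: Right-angle hooked pick. Origin under the middle of the orange handle; x along the handle towards the hook, z up. Handle 110 mm long (x -55 to 55), 14 mm wide, 18 mm tall, underside at z 0. A steel shank runs on to x = 105 mm, where an 8 mm thick round hook points straight down to 40 mm below the handle's underside. 0.1 kg; grip across the 14 mm at the origin.
- pick_tip (a point): Lower end of the pick's hook, 105 mm ahead of and 40 mm below the pick's origin.
- pick_rest: Fixed grey rest for the pick. Origin on the bench under its centre; x along the pick towards the hook. Two notched uprights, 10 mm thick, at x = +/-38 mm; notch floors 55 mm above the bench, notches 22 mm wide (y), walls to 71 mm. The pick lies on the notch floors, its origin over the rest's origin, free to be gripped between the uprights.
- bar: Aluminium retaining bar with black ends lying on the bench: 196 mm long (its y), 22 mm wide (x), 14 mm thick; origin at the centre of its underside. 0.12 kg.
- cassette1: White test cassette with a coloured end, 90 mm long (its y), 50 mm wide (x), 14 mm thick, lying flat; origin at the centre of its underside. 40 g. Either end may go either way. May be absent.
- cassette2: White test cassette with a coloured end, 90 mm long (its y), 50 mm wide (x), 14 mm thick, lying flat; origin at the centre of its underside. 40 g. Either end may go either way. May be absent.
- cassette3: White test cassette with a coloured end, 90 mm long (its y), 50 mm wide (x), 14 mm thick, lying flat; origin at the centre of its underside. 40 g. Either end may go either way. May be absent.
- cassette4: White test cassette with a coloured end, 90 mm long (its y), 50 mm wide (x), 14 mm thick, lying flat; origin at the centre of its underside. 40 g. Either end may go either way. May be absent.
- jar: Bystander: specimen jar with red cap, 52 mm diameter, 65 mm high; origin under its centre.
- tube_rack: Bystander: purple tube rack, 70 by 150 by 93 mm high; origin under its centre.
- tube_rack2: Bystander: green tube rack, 70 by 150 by 93 mm high; origin under its centre.
- tip_box: Bystander: blue box 85 by 120 by 50 mm; origin under its centre.
- bottle: Bystander: bottle 60 mm diameter, 130 mm high; origin under its centre.
- marker: Bystander: green and black marker pen, 120 by 14 by 14 mm, lying; origin under its centre.
Mind the look-alikes: they are no part of the job. Leave any brown or turquoise look-alike of the cassette4 alone.

How it is judged:
By the outcome, as a careful person would: the job done as asked, in the order asked, and still so for the second after the job is handed in, with the robot touching nothing.
Of cassette1, cassette2, cassette3, cassette4 only 2 to 4 are there at a start; the rules pass over those that are not, and their reading is None.
At some moment in a run one of cassette1, cassette2, cassette3, cassette4, bar may be knocked a few centimetres aside while the robot is not near it.
It also fails if it takes over 210 s, if anything falls off the work surface, if the arm or the gripper's body presses on something with over 40 N, if the wrist force passes 120 N, or if a joint passes its speed limit or range.

## Working session

There is one attempt and no reset: what is moved stays moved. The work goes in short steps, Python scripts to look and compute and a tool call to move; the robot and the scene stay as the last step left them, time stands still between calls to the robot, and variables do not carry over. Pictures are saved under pics/ and viewed, and the job is handed in when it is done.

Besides the shell and the picture viewer there is one more tool, called after "Emit:" by a JSON object that holds its "fn" and its "kwargs", one argument or row to a line. servo_tool: Moves the arm, as the interface text tells. Its arguments: {"type":"object","properties":{"steps":{"type":"array","items":{"type":"array"}},"newtons":{"type":"number"}},"required":["steps"]}

```bash
ls; mkdir -p pics; python3 - <<'E'
from station import *
import cv2
s=get_state();print(s)
for n in ["scene","top","wrist"]:
    p,d=camera(n);cv2.imwrite(f"pics/{n}0.png",p[:,:,::-1]);
    import numpy as np;np.save(f"pics/{n}0.npy",d)
    c=calibration(n);print(n,c)
E
```

```text
pics
{'time_s': 0.0, 'qpos': array([ 6.44294460e+01,  2.83149609e+01,  7.71279221e+01,  5.71297350e-04,
        7.46276178e+01, -5.47187876e+00]), 'qvel': array([-0.00889387,  0.0916281 , -0.04088803,  0.00547079,  0.02604804,
        0.00510858]), 'joint_efforts': array([-8.44955757e-04, -8.78829002e+01, -3.81843925e+01,  7.06806988e-02,
        5.31027059e-02, -1.41856358e-04]), 'tcp_pos': array([0.21470582, 0.5868046 , 0.40413261]), 'ee_rot': array([ 174.08060071,   89.92949714, -116.01822635]), 'ft_force': array([ 0.64201276, -0.03027947, -0.24018392]), 'wrist_torque': array([-0.03007819,  0.0320682 ,  0.06820514]), 'opening': 0.9982897276231261}
scene {'intrinsics': array([[396.59372391,   0.        , 253.2286937 ],
       [  0.        , 396.59372391, 194.04999637],
       [  0.        ,   0.        ,   1.        ]]), 'view': array([[-0.52648212,  0.85018452,  0.00169186,  0.30981707],
       [-0.53977836, -0.33579728,  0.77193232,  0.20682866],
       [ 0.65685303,  0.40549533,  0.63570247, -1.58012599],
       [ 0.        ,  0.        ,  0.        ,  1.        ]])}
top {'intri
[... 242 characters left out ...]
.99425758,  0.02307025,  0.10449699, -0.54329243],
       [-0.10474436,  0.00978473,  0.99445104, -0.862184  ],
       [ 0.        ,  0.        ,  0.        ,  1.        ]])}
wrist {'intrinsics': array([[297.31863964,   0.        , 258.72920583],
       [  0.        , 297.31863964, 194.53647712],
       [  0.        ,   0.        ,   1.        ]]), 'view': array([[ 3.44657338e-01,  9.38728388e-01, -5.77451792e-04,
        -6.25000966e-01],
       [-9.00059883e-01,  3.30285204e-01, -2.84260251e-01,
         3.27105766e-02],
       [-2.66652444e-01,  9.84921228e-02,  9.58746982e-01,
        -3.92130828e-01],
       [ 0.00000000e+00,  0.00000000e+00,  0.00000000e+00,
         1.00000000e+00]])}
```

View pics/top0.png

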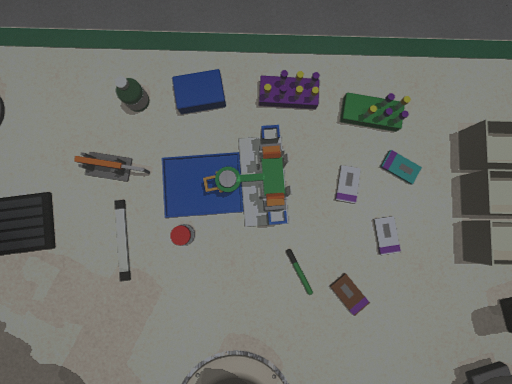

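View pics/scene0.png

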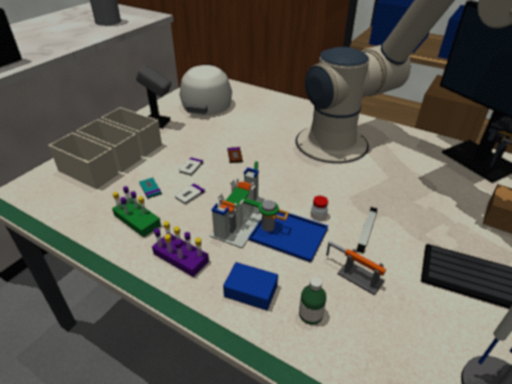

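View pics/wrist0.png

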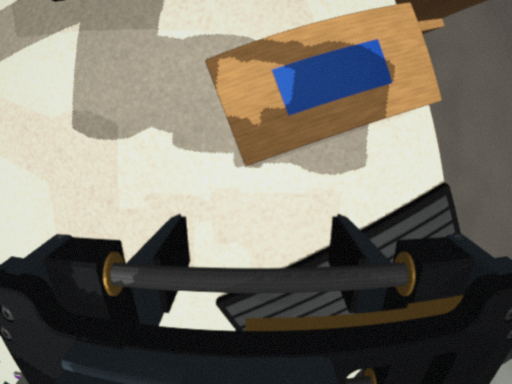

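Top view: two white cassettes with purple ends at (348,183) and (387,234). The turquoise (402,167) and brown (349,294) ones are look-alikes, so I leave them. The magazine is at about (265,178), ring eye at (211,184), tray at (203,185), pick at (112,165), bar at (122,240) and jar at (181,235).

```bash
cat > h.py <<'E'
from station import *
import numpy as np, cv2
from scipy.spatial.transform import Rotation as Ro
def cloud(name,d,c):
    K=c["intrinsics"];V=c["view"];h,w=d.shape
    u,v=np.meshgrid(np.arange(w),np.arange(h))
    x=(u-K[0,2])/K[0,0];y=(v-K[1,2])/K[1,1]
    if name=="wrist":
        r=np.hypot(x,y);s=np.where(r>1e-9,np.tan(np.minimum(r,1.5))/np.maximum(r,1e-9),1);x=x*s;y=y*s
    P=np.stack([x*d,-y*d,-d,np.ones_like(d)],-1)
    W=P@np.linalg.inv(V).T
    return W[...,:3]
def proj(name,c,p):
    K=c["intrinsics"];V=c["view"];q=V@np.append(p,1);x,y,z=q[0],-q[1],-q[2]
    x,y=x/z,y/z
    if name=="wrist":
        r=np.hypot(x,y);s=np.arctan(r)/r if r>1e-9 else 1;x*=s;y*=s
    return K[0,0]*x+K[0,2],K[1,1]*y+K[1,2]
def snap(name,tag):
    c=calibration(name);p,d=camera(name);
    cv2.imwrite(f"pics/{name}_{tag}.png",p[:,:,::-1]);np.savez(f"pics/{name}_{tag}.npz",p=p,d=d,V=c["view"],K=c["intrinsics"])
    return p,d,c,cloud(name,d,c)
def load(name,tag):
    z=np.load(f"pics/{name}_{tag}.npz");c={"intrinsics":z["K"],"view":z["V"]}
    return z["p"],z["d"],c,cloud(name,z["d"],c)
def st():
    s=get_state();R=Ro.from_euler('xyz',s["ee_rot"],degrees=True).as_matrix()
    jz=np.degrees(np.arctan2(R[1,2],R[0,2]))
    print("t%.2f tcp"%s["time_s"],np.round(s["tcp_pos"]*100,2),"fingdir",np.round(R[:,0],3),"jaw yaw %.2f"%jz,"F",np.round(s["ft_force"],1),"T",np.round(s["wrist_torque"],2),"open %.3f"%s["opening"],"q6 %.1f"%s["qpos"][5],"qz",np.round(s["qpos"],0))
    return s,R
E
python3 - <<'E'
from h import *
st()
p,d,c,W=snap("top","1")
hsv=cv2.cvtColor(p,cv2.COLOR_RGB2HSV)
print(np.linalg.inv(c["view"])[:3,3])
cv2.imwrite("pics/top1_crop.png",cv2.resize(p[110:260,60:310,::-1],None,fx=3.2,fy=3.2,interpolation=cv2.INTER_CUBIC))
# bench
for (u,v) in [(300,200),(320,120),(400,300),(203,205),(227,180),(262,178),(273,175),(211,184),(112,165),(122,240),(181,235),(348,183),(387,234),(270,132),(278,217)]:
    print((u,v),np.round(W[v,u]*1000,0),p[v,u])
for t in ["magazine","ring","ring_eye","pick","pick_tip","bar","cassette1","magazine_mouth","lip_nose","bar_seat","post_groove","follower_disc"]:
    print(t,[(np.round(r["bbox"],0).tolist(),round(r["confidence"],2)) for r in search_frame("top",t)][:5])
E
```

```text
t0.15 tcp [21.47 58.68 40.43] fingdir [-0.    -0.001 -1.   ] jaw yaw 69.90 F [-0.5 -0.4  0.3] T [-0.07 -0.04 -0.03] open 1.002 q6 -5.5 qz [64. 28. 77. -0. 75. -5.]
[ 0.45093325 -0.02780799  0.9147648 ]
(300, 200) [ 513. -152.   -1.] [135 134 126]
(320, 120) [ 722. -202.   -1.] [134 134 125]
(400, 300) [ 272. -400.    2.] [135 136 130]
(203, 205) [494.  92.   5.] [ 42  65 118]
(227, 180) [548.  28.  93.] [115 115 120]
(262, 178) [556. -52.  85.] [ 53 106  65]
(273, 175) [564. -78.  82.] [ 51 101  63]
(211, 184) [547.  74.   6.] [ 40  65 119]
(112, 165) [580. 299.  72.] [132  82  46]
(122, 240) [404. 285.  16.] [135 137 133]
(181, 235) [421. 132.  67.] [130  48  48]
(348, 183) [ 557. -269.   16.] [87 87 87]
(387, 234) [ 432. -366.   14.] [86 85 86]
(270, 132) [660. -68. 104.] [134 136 133]
(278, 217) [467. -89. 104.] [135 136 139]
magazine [([164.0, 126.0, 294.0, 224.0], 0.56)]
ring [([202.0, 177.0, 220.0, 191.0], 0.45), ([335.0, 167.0, 357.0, 202.0], 0.39)]
ring_eye [([205.0, 176.0, 220.0, 190.0], 0.7)]
pick [([77.0, 156.0, 147.0, 176.0], 0.81)]
pick_tip [([76.0, 157.0, 146.0, 172.0], 0.69), ([268.0, 194.0, 286.0, 207.0], 0.62)]
bar [([115.0, 201.0, 136.0, 286.0], 0.89), ([204.0, 179.0, 219.0, 193.0], 0.24)]
cassette1 [([379.0, 151.0, 420.0, 187.0], 0.97), ([329.0, 270.0, 367.0, 317.0], 0.77), ([336.0, 166.0, 357.0, 202.0], 0.71), ([376.0, 220.0, 402.0, 255.0], 0.67)]
magazine_mouth [([161.0, 124.0, 292.0, 226.0], 0.72), ([170.0, 68.0, 224.0, 112.0], 0.2)]
lip_nose [([265.0, 192.0, 285.0, 206.0], 0.49), ([114.0, 80.0, 152.0, 114.0], 0.2)]
bar_seat [([159.0, 125.0, 290.0, 230.0], 0.64)]
post_groove [([162.0, 124.0, 288.0, 224.0], 0.7)]
follower_disc [([342.0, 93.0, 410.0, 134.0], 0.62), ([214.0, 157.0, 284.0, 194.0], 0.56)]
```

View pics/top1_crop.png

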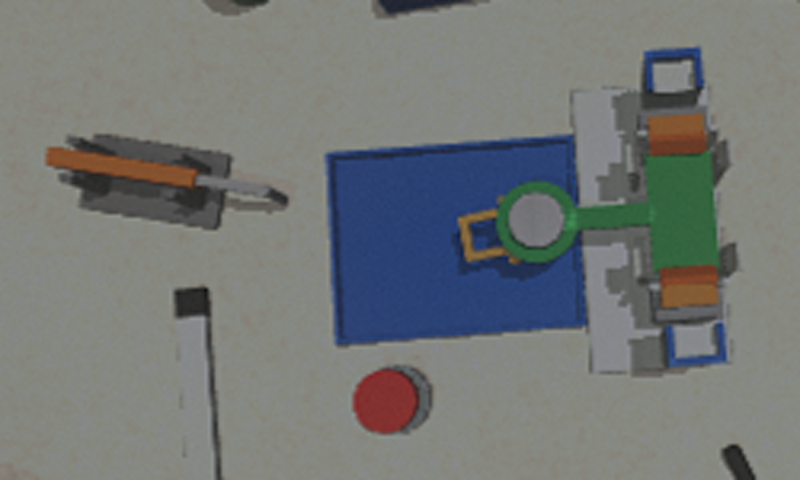

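```bash
cat > seg.py <<'E'
from h import *
def axis(P):
    m=P.mean(0);u,s,vt=np.linalg.svd(P-m);a=vt[0];t=(P-m)@a;n=np.array([-a[1],a[0]]);w=(P-m)@n
    return (m+a*(t.max()+t.min())/2+n*(w.max()+w.min())/2),np.degrees(np.arctan2(a[1],a[0])),np.ptp(t),np.ptp(w)
def box(P):
    (c,(w,h),a)=cv2.minAreaRect((P*1000).astype(np.float32));return np.round(c,1),round(w,1),round(h,1),round(a,1)
E
python3 - <<'E'
from seg import *
p,d,c,W=load("top","1")
hsv=cv2.cvtColor(p,cv2.COLOR_RGB2HSV).astype(int);H,S,V=hsv[...,0],hsv[...,1],hsv[...,2]
vv,uu=np.mgrid[:384,:512]
def roi(a,b,cc,dd): return (uu>=a)&(uu<=cc)&(vv>=b)&(vv<=dd)
z=W[...,2]
def rep(n,m):
    P=W[m];print(n,m.sum(),"z med %.0f"%(np.median(P[:,2])*1000),"box",box(P[:,:2]),"mean",np.round(P.mean(0)*1000,0))
rep("tray",roi(155,145,248,225)&(H>100)&(H<125)&(S>120)&(z<.03))
rep("posttop",roi(215,165,245,195)&(z>.088)&(z<.1)&(S<40))
rep("disc",roi(210,160,242,198)&(z>.07)&(H>45)&(H<85)&(S>80))
rep("sadA",roi(255,120,285,145)&(z>.108))
rep("sadB",roi(262,205,292,226)&(z>.108))
rep("sadAf",roi(255,120,285,145)&(z>.098)&(z<.109))
rep("sadBf",roi(262,205,292,226)&(z>.098)&(z<.109))
rep("handle",roi(70,150,125,175)&(S>110)&(H<20)&(z>.06))
rep("pickall",roi(70,150,155,180)&(z>.06))
rep("bar",roi(110,195,140,285)&(z>.007))
rep("c1",roi(330,160,362,208)&(z>.007))
rep("c2",roi(370,212,406,258)&(z>.007))
rep("lipA",roi(260,140,290,160)&(S>110)&(H<20))
rep("lipB",roi(260,190,290,210)&(S>110)&(H<20))
rep("ring",roi(200,172,222,194)&(S>100)&(H<28))
E
```

```text
tray 3862 z med 4 box (array([545.7,  94.8]), 149.2, 192.8, 5.7) mean [544. 106.   5.]
posttop 229 z med 94 box (array([552.7,  27.8]), 37.2, 36.7, 2.1) mean [552.  28.  94.]
disc 276 z med 83 box (array([522.5,  -1.7]), 140.2, 59.8, 43.2) mean [550.  25.  86.]
sadA 114 z med 116 box (array([561.8, -59.1]), 43.2, 226.3, 85.1) mean [657. -66. 137.]
sadB 103 z med 116 box (array([463.3, -66.4]), 26.9, 79.0, 4.9) mean [461. -85. 132.]
sadAf 145 z med 105 box (array([655.5, -66.3]), 23.0, 38.1, 5.7) mean [655. -67. 104.]
sadBf 135 z med 104 box (array([468.2, -83.2]), 21.5, 36.2, 8.3) mean [469. -86. 104.]
handle 275 z med 73 box (array([586.3, 333.3]), 108.5, 14.2, 82.2) mean [586. 332.  73.]
pickall 470 z med 72 box (array([537.8, 175.3]), 439.4, 46.8, 72.9) mean [581. 312.  85.]
bar 812 z med 14 box (array([425.1, 135.7]), 196.8, 331.0, 7.7) mean [404. 283.  24.]
c1 740 z med 14 box (array([ 531.4, -162.5]), 100.1, 297.3, 12.3) mean [ 554. -266.   25.]
c2 777 z med 14 box (array([ 418.6, -212.4]), 92.0, 363.4, 4.3) mean [ 429. -363.   19.]
lipA 210 z med 91 box (array([542.1, -62.5]), 43.0, 190.2, 81.9) mean [615. -72.  96.]
lipB 207 z med 90 box (array([507.9, -82.5]), 27.3, 39.1, 7.3) mean [508. -82.  92.]
ring 76 z med 69 box (array([540. ,  64.3]), 40.2, 35.2, 13.8) mean [541.  71.  69.]
```

Magazine estimate: origin about (562,-76) mm, x yaw about 95.6°. Handle centre (586,333) with the hook toward yaw -97.8°. I'll move over the pick and look closely.

Emit:
{"fn": "servo_tool", "kwargs": {
  "steps": [
    [[2.66,-1.81,0],-0.097,100],
    [[2.66,-1.81,0],-0.097,100],
    [[2.66,-1.81,0],-0.097,100],
    [[2.66,-1.81,0],-0.097,100],
    [[2.66,-1.81,0],-0.097,100],
    [[2.66,-1.81,0],-0.097,100],
    [[2.66,-1.81,0],-0.097,100],
    [[2.66,-1.81,0],-0.097,100],
    [[2.66,-1.81,0],-0.097,100],
    [[2.66,-1.81,0],-0.097,100],
    [[2.66,-1.81,0],-0.097,100],
    [[2.66,-1.81,0],-0.097,100],
    [[2.66,-1.81,0],-0.097,100],
    [[2.66,-1.81,0],-0.097,100],
    [[0,0,0],0,100],
    [[0,0,0],0,100]
  ]
}}

```text
time_s: 2.13
tcp_pos: [0.5884, 0.3323, 0.4043]
ee_rot: [-132.6, 90.0, -140.6]
ft_force: [-0.3, 0.7, -0.2]
opening: 0.999
```

```bash
python3 - <<'E'
from h import *
st()
p,d,c,W=snap("wrist","2"); print(np.linalg.inv(c["view"])[:3,3])
E
```

```text
t2.13 tcp [58.84 33.23 40.43] fingdir [-0. -0. -1.] jaw yaw -8.05 F [-0.3  0.7 -0.2] T [-0.1   0.07 -0.05] open 0.999 q6 32.4 qz [24. 33. 69. -0. 78. 32.]
[0.60075058 0.41200468 0.38494713]
```

View pics/wrist_2.png

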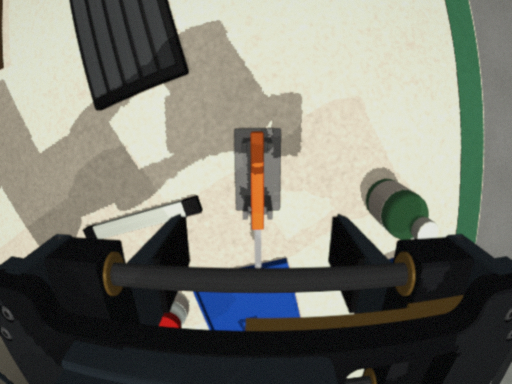

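The wrist view shows the handle at (257,180) on its rest, centred under the camera axis, with the bar at left (145,217) and the bottle at right.

```bash
python3 - <<'E'
from seg import *
p,d,c,W=load("wrist","2")
hsv=cv2.cvtColor(p,cv2.COLOR_RGB2HSV).astype(int);H,S,V=hsv[...,0],hsv[...,1],hsv[...,2]
vv,uu=np.mgrid[:384,:512];z=W[...,2]
m=(uu>240)&(uu<275)&(vv>120)&(vv<235)&(S>130)&(H<20)&(z>.068)&(z<.08)
P=W[m];print(m.sum(),np.median(P[:,2]),box(P[:,:2]),axis(P[:,:2]))
m=(uu>240)&(uu<275)&(vv>228)&(vv<268)&(z>.03)&(z<.09)
P=W[m];print(m.sum(),np.median(P[:,2]),box(P[:,:2]))
E
```

```text
1264 0.07341358153848809 (array([587.7, 334.4]), 109.2, 13.8, 82.1) (array([0.58776502, 0.33438499]), np.float64(-97.7725825286924), np.float64(0.10917799054035777), np.float64(0.013887408083093744))
268 0.06864742822766992 (array([575.5, 254.6]), 53.7, 11.4, 79.6)
```

Emit:
{"fn": "servo_tool", "kwargs": {
  "steps": [
    [[-0.1,0.17,-3],0.004,100],
    [[0,0,-3.5],0,100],
    [[0,0,-3.5],0,80],
    [[0,0,-3.5],0,60],
    [[0,0,-2],0,50],
    [[0,0,-1.0],0,50],
    [[0,0,0],0,30],
    [[0,0,0],0,10],
    [[0,0,0],0,0],
    [[0,0,0],0,0],
    [[0,0,0],0,0],
    [[0,0,0],0,0],
    [[0,0,0],0,0]
  ],
  "newtons": 50
}}

```text
time_s: 3.27
tcp_pos: [0.5863, 0.3353, 0.2403]
ee_rot: [33.9, 90.0, 26.2]
ft_force: [-0.6, -1.4, 0.1]
opening: 0.227
```

```bash
python3 - <<'E'
from h import *
st()
p,d,c,W=snap("wrist","3")
E
```

```text
t3.27 tcp [58.63 33.53 24.03] fingdir [ 0.001  0.    -1.   ] jaw yaw -7.68 F [-0.6 -1.4  0.1] T [-0.1   0.06 -0.09] open 0.227 q6 32.4 qz [25. 42. 78.  0. 59. 32.]
```

View pics/wrist_3.png

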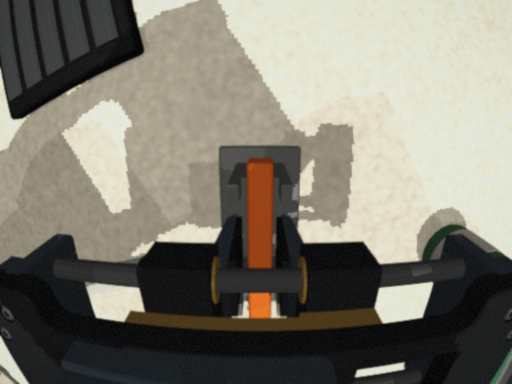

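Emit:
{"fn": "servo_tool", "kwargs": {
  "steps": [
    [[0,0,0],0,0],
    [[0,0,0],0,0],
    [[0,0,0],0,0],
    [[0,0,0],0,0]
  ]
}}

```text
time_s: 3.65
tcp_pos: [0.5863, 0.3352, 0.24]
ee_rot: [21.4, 90.0, 13.7]
ft_force: [-0.9, -0.5, 6.3]
opening: 0.148
```

Emit:
{"fn": "servo_tool", "kwargs": {
  "steps": [
    [[0,0,0.5],0,0],
    [[0,0,1.5],0,0],
    [[0,0,3],0,0],
    [[0,0,3.5],0,0],
    [[0,0,3.5],0,0],
    [[0,0,3.0],0,0],
    [[0,0,0],0,0]
  ]
}}

```text
time_s: 4.23
tcp_pos: [0.5871, 0.3357, 0.3966]
ee_rot: [32.8, 89.5, 25.2]
ft_force: [0.9, 0.5, 0.4]
opening: 0.148
```

```bash
python3 - <<'E'
from h import *
st()
p,d,c,W=snap("wrist","4")
p,d,c,W=snap("top","4")
E
```

```text
t4.23 tcp [58.71 33.57 39.66] fingdir [ 0.008  0.004 -1.   ] jaw yaw -7.67 F [0.9 0.5 0.4] T [0.   0.02 0.  ] open 0.148 q6 32.4 qz [25. 33. 70.  0. 77. 32.]
```

View pics/top_4.png

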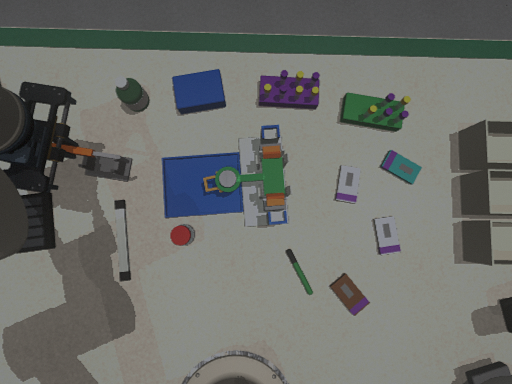

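View pics/wrist_4.png

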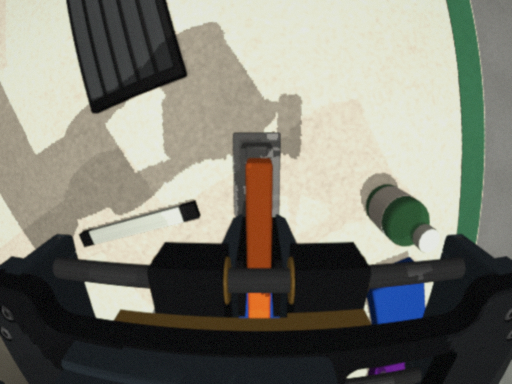

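```bash
python3 - <<'E'
from seg import *
p,d,c,W=load("top","4")
cv2.imwrite("pics/ringcrop.png",cv2.resize(p[160:205,190:250,::-1],None,fx=12,fy=12,interpolation=cv2.INTER_NEAREST))
# intersect brass pixels with plane z=70mm
hsv=cv2.cvtColor(p,cv2.COLOR_RGB2HSV).astype(int);H,S,V=hsv[...,0],hsv[...,1],hsv[...,2]
vv,uu=np.mgrid[:384,:512]
m=(uu>198)&(uu<225)&(vv>170)&(vv<198)&(H>8)&(H<28)&(S>90)
C=np.linalg.inv(c["view"])[:3,3]
P=W[m];
for v in range(172,196):
    print(v,[(u,int(W[v,u,0]*1000),int(W[v,u,1]*1000),int(W[v,u,2]*1000)) for u in range(200,222) if m[v,u]][:6])
for ph in [90,95,100,105,110]:
    o=np.array([.5525,.028]);a=np.array([np.cos(np.radians(ph)),np.sin(np.radians(ph))]);n=np.array([-a[1],a[0]])
    q=[np.append(o+a*x+n*y,.070) for x,y in [(.057,.018),(.057,-.018),(.0375,0),(.05,0.011),(.05,-.011)]]
    print(ph,[np.round(proj("top",c,k),1) for k in q])
p2,d2,c2,W2=snap("scene","4")
u,v=np.array(proj("scene",c2,[.54,.065,.07])).astype(int);print(u,v)
cv2.imwrite("pics/ringsc.png",cv2.resize(p2[v-60:v+60,u-80:u+80,::-1],None,fx=5,fy=5,interpolation=cv2.INTER_CUBIC))
E
```

```text
172 [(216, 569, 55, 69)]
173 []
174 []
175 []
176 [(210, 559, 69, 66), (211, 559, 67, 66), (212, 559, 64, 70), (213, 559, 62, 67), (214, 559, 59, 70)]
177 [(206, 557, 79, 65), (207, 556, 76, 72), (208, 557, 74, 68), (209, 556, 71, 71), (210, 557, 69, 65), (211, 557, 67, 69)]
178 [(204, 554, 83, 65), (205, 554, 81, 69), (206, 554, 78, 70), (207, 554, 76, 68), (208, 554, 73, 70), (209, 554, 71, 68)]
179 [(204, 552, 83, 69), (205, 552, 81, 67), (206, 552, 78, 68)]
180 [(204, 549, 83, 70), (205, 549, 80, 70), (206, 550, 78, 65)]
181 [(204, 547, 83, 66), (205, 547, 80, 68), (206, 547, 78, 67)]
182 [(204, 544, 82, 70), (205, 545, 80, 67), (206, 545, 78, 68)]
183 [(204, 542, 83, 67), (205, 542, 80, 67), (206, 542, 78, 69)]
184 [(204, 540, 82, 68), (205, 540, 80, 70), (206, 540, 78, 68)]
185 [(205, 538, 80, 67), (206, 538, 78, 67)]
186 [(205, 535, 80, 70), (206, 535, 78, 67), (207, 536, 76, 63)]
187 [(205, 533, 80, 66), (206, 533, 78, 68), (207, 533, 75, 70), (216, 534, 54, 67), (217, 533, 52, 69)]
188 [(205, 531, 80, 65), (206, 530, 77, 70), (207, 531, 75, 68), (211, 531, 66, 68), (212, 531
[... 297 characters left out ...]
77, 70), (219, 524, 47, 68), (220, 524, 44, 71), (221, 524, 42, 69)]
192 []
193 []
194 []
195 []
90 [array([202.9, 186.4]), array([203.5, 171.2]), array([211.5, 179. ]), array([206. , 183.5]), array([206.4, 174.2])]
95 [array([203.6, 188.5]), array([202.8, 173.3]), array([211.6, 180.4]), array([206.5, 185.4]), array([206., 176.])]
100 [array([204.5, 190.6]), array([202.4, 175.4]), array([211.7, 181.7]), array([207. , 187.2]), array([205.7, 177.9])]
105 [array([205.5, 192.5]), array([202.1, 177.6]), array([212. , 183.1]), array([207.8, 188.9]), array([205.7, 179.8])]
110 [array([206.8, 194.4]), array([202. , 179.8]), array([212.3, 184.4]), array([208.7, 190.6]), array([205.8, 181.7])]
281 212
```

View pics/ringcrop.png

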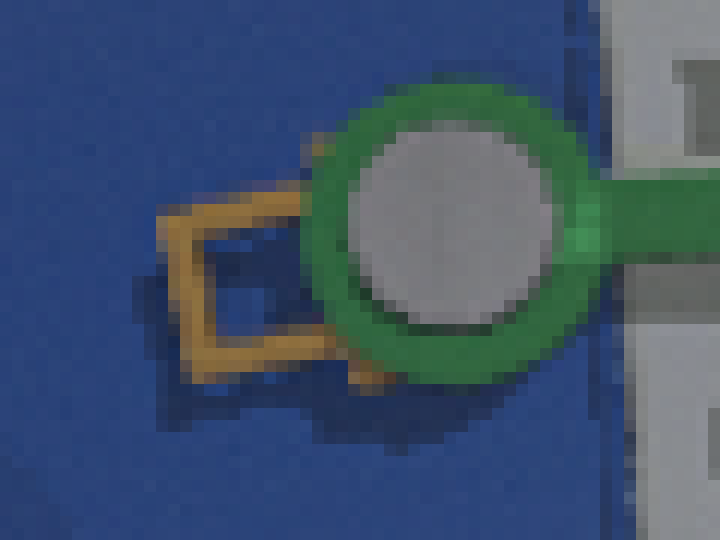

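View pics/ringsc.png

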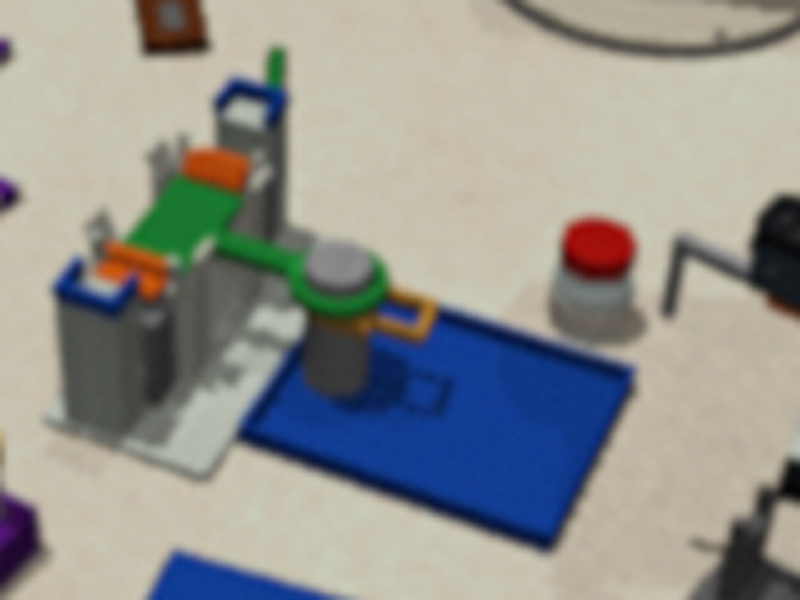

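The ring bar's outer corners at (203,177) and (206,192) give a ring yaw of about 103° and an eye centre near (544,64.5) mm. The pick is in hand. I'll hover the hook over the eye.

Emit:
{"fn": "servo_tool", "kwargs": {
  "steps": [
    [[-0.7,-1.64,0],0.045,0],
    [[-0.8,-2.0,0],0.045,0],
    [[-0.8,-2.0,-1],0.045,0],
    [[-0.8,-2.0,-1],0.045,0],
    [[-0.8,-2.0,-1.0],0.045,0],
    [[-0.8,-2.0,-1],0.045,0],
    [[-0.8,-2.0,-1],0.045,0],
    [[-0.8,-2.0,-1],0.046,0],
    [[-0.5,-0.8,-1],0,0],
    [[0,0,-0.5],0,0],
    [[0,0,0],0,0],
    [[0,0,0],0,0],
    [[0,0,0],0,0]
  ]
}}

```text
time_s: 5.47
tcp_pos: [0.5186, 0.1715, 0.3148]
ee_rot: [14.8, 90.0, 27.8]
ft_force: [1.2, 0.0, -0.6]
opening: 0.152
```

```bash
cat > tip.py <<'E'
from seg import *
import sys
s,R=st();tag=sys.argv[1]
jz=np.arctan2(R[1,2],R[0,2]);a=jz-np.pi/2
tip=s["tcp_pos"]+np.array([.106*np.cos(a),.106*np.sin(a),-.225]);print("tip",np.round(tip*1000,1),"pick yaw",np.degrees(a))
for n,sc,w in (("top",12,(30,23)),("scene",8,(50,37))):
    p,d,c,W=snap(n,tag)
    u,v=np.array(proj(n,c,tip));print(n,u,v,"groove",proj(n,c,tip*[1,1,0]+[0,0,.07]))
    u=int(u);v=int(v)
    cv2.imwrite(f"pics/tip_{n}_{tag}.png",cv2.resize(p[v-w[1]:v+w[1],u-w[0]:u+w[0],::-1],None,fx=sc,fy=sc,interpolation=cv2.INTER_NEAREST))
E
python3 tip.py 5
```

```text
t5.47 tcp [51.86 17.15 31.48] fingdir [ 0.  0. -1.] jaw yaw 13.03 F [ 1.2  0.  -0.6] T [-0.05  0.03 -0.02] open 0.152 q6 -1.0 qz [12. 28. 94.  0. 57. -1.]
tip [542.5  68.2  89.8] pick yaw -76.97110827145575
top 209.27517906579965 182.2244922943588 groove (np.float64(210.22805316935026), np.float64(183.18006098951366))
scene 281.90778429433067 207.84115578200726 groove (np.float64(281.58296749869345), np.float64(212.95125436603288))
```

View pics/tip_top_5.png

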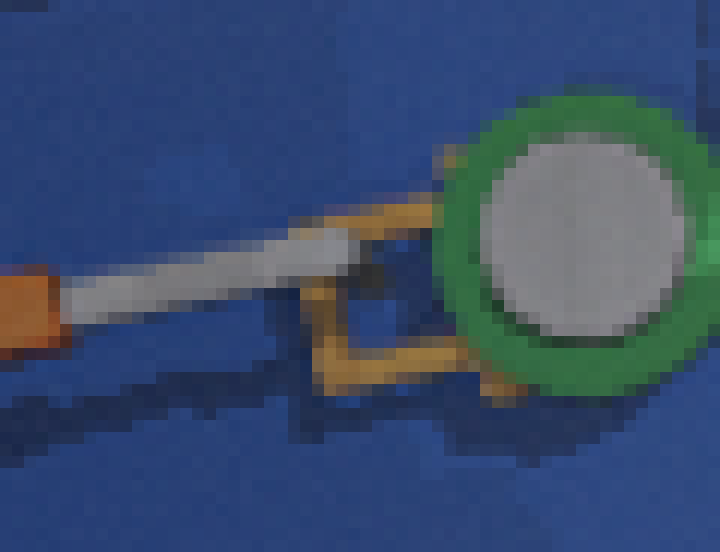

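View pics/tip_scene_5.png

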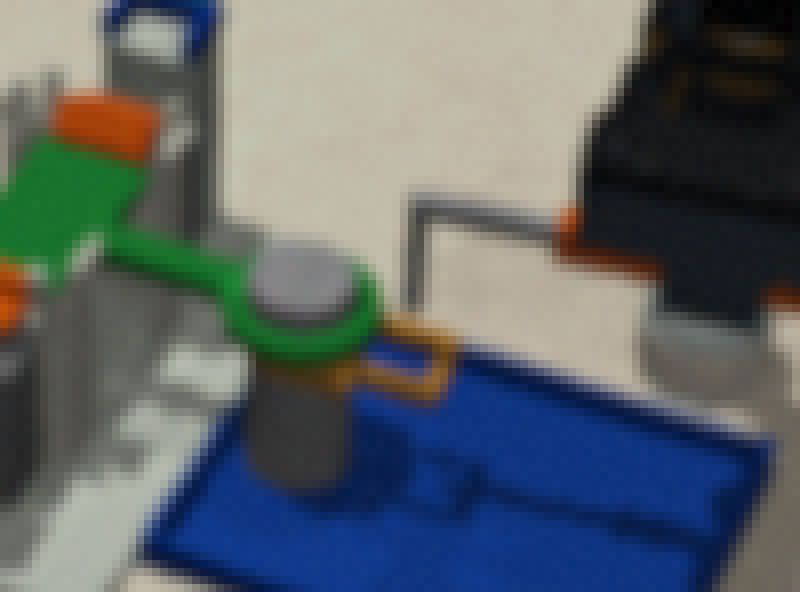

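The hook tip is at (210,182) in the top view. Dropped to ring height it should land inside the eye, slightly toward the bar side, so I shift 1.5 mm toward the post and lower.

Emit:
{"fn": "servo_tool", "kwargs": {
  "steps": [
    [[0,-0.15,-0.5],0,0],
    [[0,0,-0.5],0,0],
    [[0,0,-0.5],0,0],
    [[0,0,-0.5],0,0],
    [[0,0,-0.5],0,0],
    [[0,0,0],0,0],
    [[0,0,0],0,0]
  ]
}}

```text
time_s: 6.15
tcp_pos: [0.5181, 0.1693, 0.2893]
ee_rot: [177.6, 90.0, -169.4]
ft_force: [0.0, 0.2, -0.9]
opening: 0.148
```

```bash
python3 tip.py 6
```

```text
t6.15 tcp [51.81 16.93 28.93] fingdir [-0.001 -0.    -1.   ] jaw yaw 13.01 F [ 0.   0.2 -0.9] T [-0.09  0.01 -0.01] open 0.148 q6 -1.2 qz [12. 30. 96.  0. 54. -1.]
tip [542.   66.   64.3] pick yaw -76.99479181562477
top 211.42139867986862 183.69888940243342 groove (np.float64(211.16203767176904), np.float64(183.4342809106223))
scene 280.91721940711227 214.021282029952 groove (np.float64(281.0072930666059), np.float64(212.57475297262107))
```

View pics/tip_top_6.png

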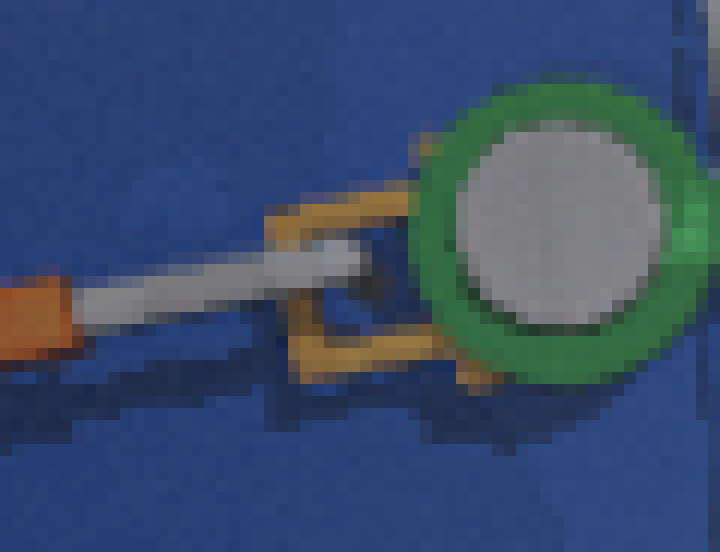

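View pics/tip_scene_6.png

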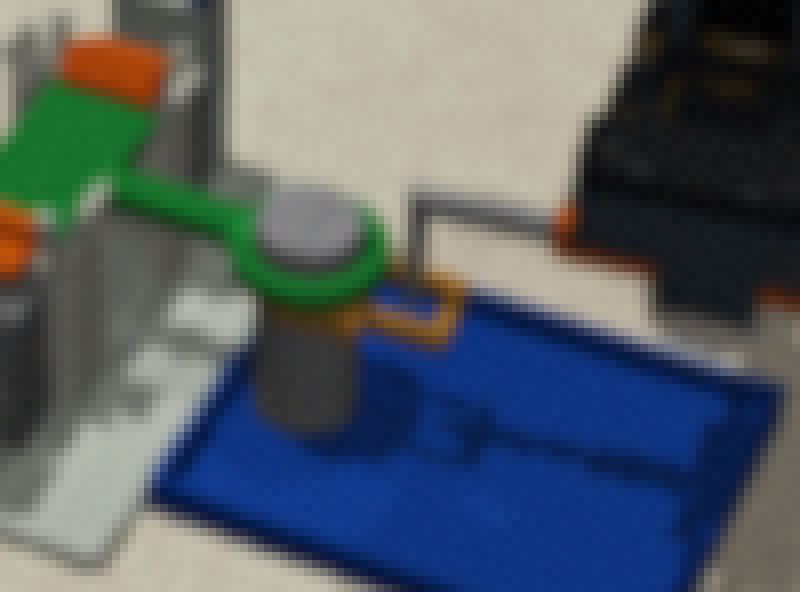

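The hook tip is inside the eye (top crop (375,285)) with no contact force. Lower 1.4 cm more, then pull along the ring's +x (-0.225, 0.974).

Emit:
{"fn": "servo_tool", "kwargs": {
  "steps": [
    [[0,0,-0.5],0,0],
    [[0,0,-0.5],0,0],
    [[0,0,-0.4],0,0],
    [[0,0,0],0,0],
    [[-0.11,0.49,0],0,0],
    [[-0.11,0.49,0],0,0],
    [[-0.07,0.29,0],0,0],
    [[-0.07,0.29,0],0,0],
    [[-0.07,0.29,0],0,0],
    [[-0.07,0.29,0],0,0]
  ]
}}

```text
time_s: 7.08
tcp_pos: [0.5131, 0.191, 0.2759]
ee_rot: [-58.8, 90.0, -45.8]
ft_force: [1.5, -4.1, -0.1]
opening: 0.154
```

```bash
python3 tip.py 7
```

```text
t7.08 tcp [51.31 19.1  27.59] fingdir [ 0. -0. -1.] jaw yaw 13.03 F [ 1.5 -4.1 -0.1] T [-0.85 -0.19 -0.01] open 0.154 q6 1.2 qz [14. 31. 96. -0. 52.  1.]
tip [537.   87.7  50.9] pick yaw -76.9721336571908
top 202.86091775199301 186.14541231651842 groove (np.float64(201.7962283502792), np.float64(185.30972933791483))
scene 288.03503247377915 219.10029568076146 groove (np.float64(288.4147397012936), np.float64(214.26649983215285))
```

View pics/tip_top_7.png

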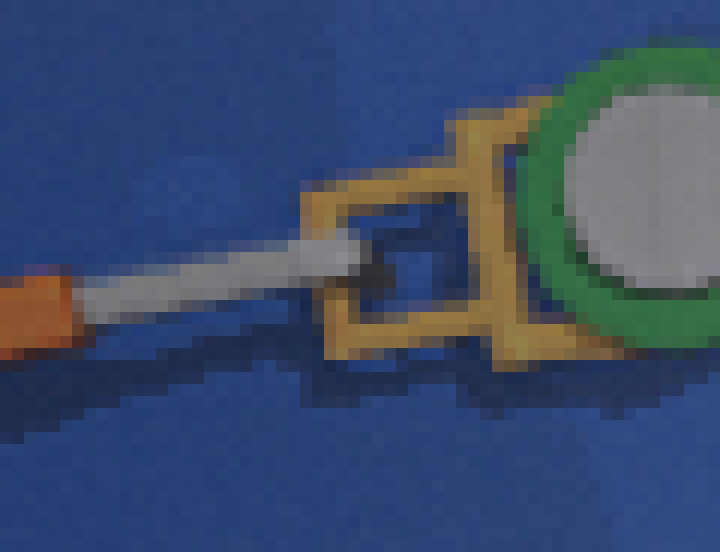

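The ring is sliding out cleanly and in line. Continue pulling.

Emit:
{"fn": "servo_tool", "kwargs": {
  "steps": [
    [[-0.11,0.49,0],0,0],
    [[-0.11,0.49,0],0,0],
    [[-0.11,0.49,0],0,0],
    [[-0.11,0.49,0],0,0],
    [[-0.11,0.49,0],0,0],
    [[-0.11,0.49,0],0,0],
    [[0,0,0],0,0],
    [[0,0,0],0,0],
    [[0,0,0],0,0]
  ]
}}

```text
time_s: 7.93
tcp_pos: [0.5066, 0.2201, 0.2757]
ee_rot: [-80.6, 90.0, -67.6]
ft_force: [-0.3, 0.4, -0.7]
opening: 0.153
```

```bash
python3 tip.py 8
```

```text
t7.93 tcp [50.66 22.01 27.57] fingdir [ 0. -0. -1.] jaw yaw 13.01 F [-0.3  0.4 -0.7] T [-0.03 -0.01 -0.05] open 0.153 q6 4.3 qz [17. 32. 95. -0. 53.  4.]
tip [530.4 116.8  50.7] pick yaw -76.98650485051664
top 190.5661279263501 188.6188422533404 groove (np.float64(189.21129693145429), np.float64(187.83007935384865))
scene 297.969161966145 221.44858242253784 groove (np.float64(298.4619854751117), np.float64(216.5609731322271))
```

View pics/tip_top_8.png

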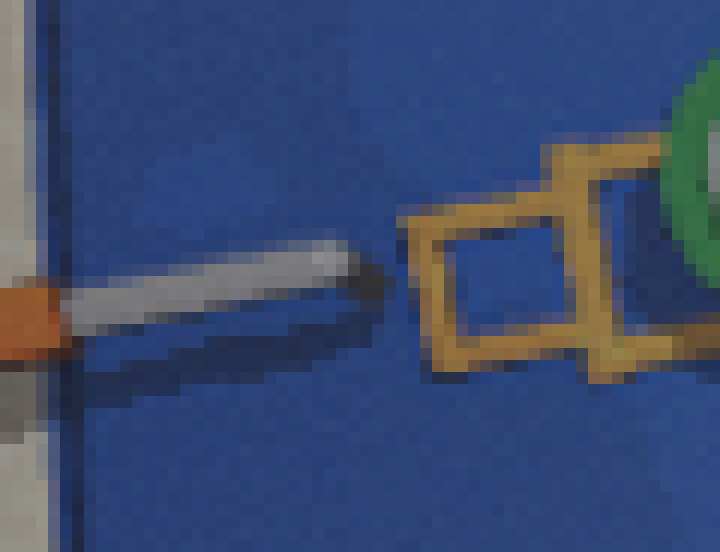

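View pics/tip_scene_8.png

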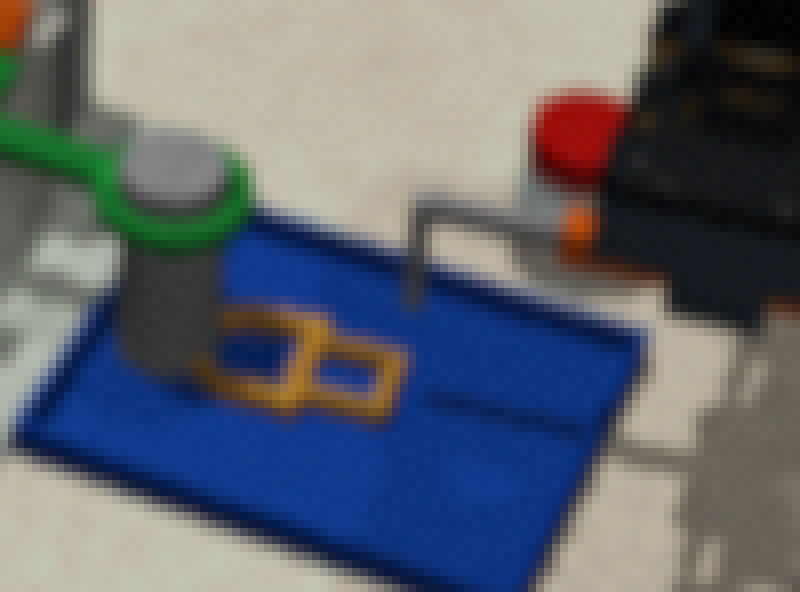

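The ring lies in the tray (top crop (500,290)), off the groove, and the hook is free. Raise and take the pick back to its rest.

Emit:
{"fn": "servo_tool", "kwargs": {
  "steps": [
    [[0,0,3],0,0],
    [[0,0,3],0,0],
    [[0.5,0.7,3],-0.04,0],
    [[1,1.5,2],-0.04,0],
    [[1,1.5,1.5],-0.04,0],
    [[1,1.5,0],-0.04,0],
    [[1,1.5,0],-0.04,0],
    [[1,1.5,0],-0.04,0],
    [[1,1.5,0],-0.04,0],
    [[1,1.3,0],-0.04,0],
    [[0.47,0.5,0],-0.041,0],
    [[0,0,0],0,0],
    [[0,0,0],0,0],
    [[0,0,0],0,0]
  ]
}}

```text
time_s: 9.2
tcp_pos: [0.586, 0.3345, 0.4006]
ee_rot: [-140.2, 90.0, -147.8]
ft_force: [-0.6, 0.2, -0.9]
opening: 0.154
```

```bash
python3 - <<'E'
from seg import *
st()
p,d,c,W=snap("top","9")
hsv=cv2.cvtColor(p,cv2.COLOR_RGB2HSV).astype(int);H,S=hsv[...,0],hsv[...,1]
vv,uu=np.mgrid[:384,:512]
m=(uu>190)&(uu<235)&(vv>165)&(vv<210)&(H>8)&(H<28)&(S>90);P=W[m]
print(np.percentile(P[:,2]*1000,[5,25,50,75,95]))
for lo in range(30,100,6):
    q=P[(P[:,1]*1000>=lo)&(P[:,1]*1000<lo+6)]
    if len(q):print(lo,np.median(q[:,2])*1000,q[:,0].min(),q[:,0].max())
cv2.imwrite("pics/ring9.png",cv2.resize(p[150:215,180:300,::-1],None,fx=6,fy=6,interpolation=cv2.INTER_NEAREST))
E
```

```text
t9.20 tcp [58.6  33.45 40.06] fingdir [-0.001 -0.    -1.   ] jaw yaw -7.62 F [-0.6  0.2 -0.9] T [-0.08  0.07  0.01] open 0.154 q6 32.3 qz [25. 33. 70. -0. 78. 32.]
[ 9.689268   11.16290488 12.2521408  13.24320641 14.90256575]
42 12.282152683229741 0.5272698631570816 0.5298789883251395
48 11.839820927737389 0.5246814414083951 0.5272599842115105
54 11.661962710426742 0.5220216814234748 0.5271505524137515
60 12.398796726328154 0.52184464305829 0.5669227898113363
66 13.9407076088508 0.5190708392537731 0.564683802846011
72 11.8360250240227 0.516475482232124 0.5643986056131562
78 12.544233718082276 0.5239499720998607 0.5643985403160376
84 12.83750749222029 0.5212671764518709 0.5639329122992142
90 12.28579940271124 0.5211669524289886 0.5537697403983641
96 12.38881016416954 0.5210017262549544 0.5515231078164416
```

View pics/ring9.png

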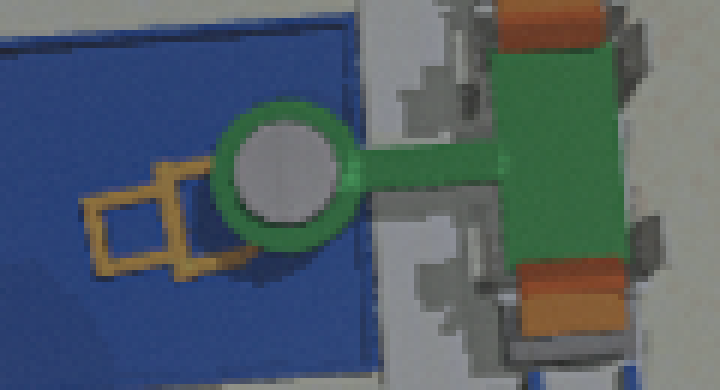

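The ring is flat on the tray floor (top at 12 mm). Lower the pick into the rest.

Emit:
{"fn": "servo_tool", "kwargs": {
  "steps": [
    [[0.03,0.07,-3.5],0,0],
    [[0,0,-3.5],0,0],
    [[0,0,-3],0,0],
    [[0,0,-2.5],0,0],
    [[0,0,-1.5],0,0],
    [[0,0,-1],0,0],
    [[0,0,-0.6],0,0],
    [[0,0,-0.3],0,0],
    [[0,0,0],0,0],
    [[0,0,0],0,0]
  ]
}}

```text
time_s: 10.08
tcp_pos: [0.5868, 0.3359, 0.2427]
ee_rot: [32.9, 89.9, 25.2]
ft_force: [-1.3, 0.4, -0.5]
opening: 0.149
```

```bash
python3 - <<'E'
from seg import *
st()
snap("wrist","10");p,d,c,W=snap("scene","10")
cv2.imwrite("pics/sc10.png",cv2.resize(p[200:300,320:420,::-1],None,fx=6,fy=6,interpolation=cv2.INTER_CUBIC))
E
```

```text
t10.08 tcp [58.68 33.59 24.27] fingdir [ 0.001  0.001 -1.   ] jaw yaw -7.67 F [-1.3  0.4 -0.5] T [-0.08  0.07 -0.03] open 0.149 q6 32.4 qz [25. 42. 78.  0. 60. 32.]
```

View pics/wrist_10.png

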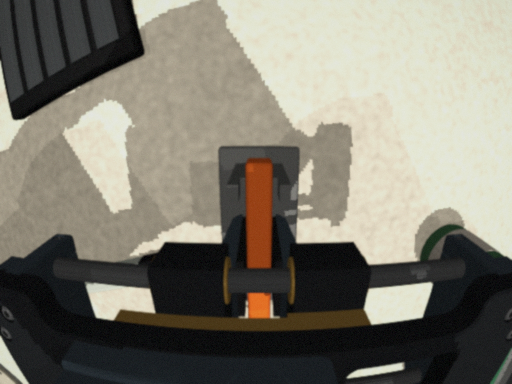

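View pics/sc10.png

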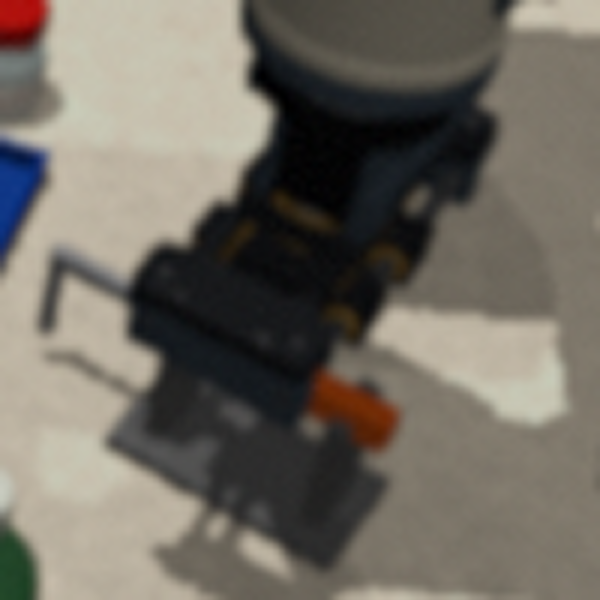

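The handle is centred in the notches (wrist (259,165)). Lower 2 mm more, release, rise.

Emit:
{"fn": "servo_tool", "kwargs": {
  "steps": [
    [[0,0,-0.2],0,0],
    [[0,0,0],0,0],
    [[0,0,0],0,20],
    [[0,0,0],0,40],
    [[0,0,0],0,60],
    [[0,0,0],0,60],
    [[0,0,0],0,60],
    [[0,0,1.5],0,70],
    [[0,0,3],0,80],
    [[0,0,3.5],0,90],
    [[0,0,3.5],0,100],
    [[0,0,3.5],0,100],
    [[0,0,2],0,100],
    [[0,0,0],0,100]
  ]
}}

```text
time_s: 11.35
tcp_pos: [0.5872, 0.3362, 0.4152]
ee_rot: [32.8, 89.5, 25.2]
ft_force: [1.3, -0.2, -0.0]
opening: 0.969
```

```bash
python3 - <<'E'
from seg import *
st()
p,d,c,W=snap("wrist","11")
hsv=cv2.cvtColor(p,cv2.COLOR_RGB2HSV).astype(int);H,S,V=hsv[...,0],hsv[...,1],hsv[...,2]
vv,uu=np.mgrid[:384,:512];z=W[...,2]
m=(uu>235)&(uu<280)&(vv>110)&(vv<235)&(S>130)&(H<20)&(z>.05)&(z<.1)
P=W[m];print(m.sum(),np.percentile(P[:,2],[5,50,95]),box(P[:,:2]))
E
```

```text
t11.35 tcp [58.72 33.62 41.52] fingdir [ 0.007  0.003 -1.   ] jaw yaw -7.68 F [ 1.3 -0.2 -0. ] T [-0.03  0.09  0.02] open 0.969 q6 32.4 qz [25. 32. 68.  0. 79. 32.]
1187 [0.07190922 0.07343841 0.07475399] (array([587.6, 335.3]), 108.7, 15.8, 83.1)
```

View pics/wrist_11.png

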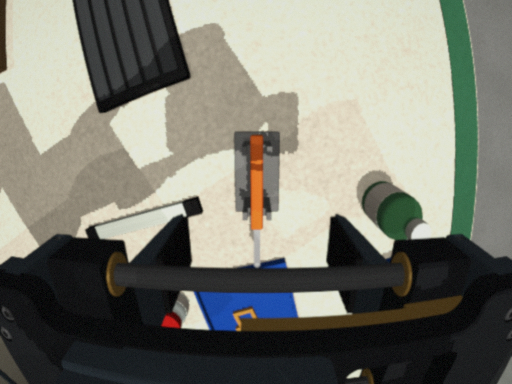

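The pick is back on its rest. Now the cassettes: re-measure their poses.

```bash
cat > cas.py <<'E'
from seg import *
import sys
p,d,c,W=snap("top",sys.argv[1]);z=W[...,2]
vv,uu=np.mgrid[:384,:512]
n,l,stt,cen=cv2.connectedComponentsWithStats((((z>.009)&(z<.02))).astype(np.uint8),connectivity=4)
for i in range(1,n):
    if stt[i,4]>300:
        P=W[l==i];print(i,np.round(cen[i]),stt[i,4],"z%.1f"%(np.median(P[:,2])*1000),box(P[:,:2]),np.round(P[:,:2].mean(0)*1000,1))
E
python3 cas.py 12
```

```text
61 [401. 167.] 721 z14.3 (array([ 602.6, -404.5]), 90.9, 51.8, 60.3) [ 601.8 -403.6]
67 [188. 174.] 358 z15.8 (array([545.7,  94.9]), 150.2, 196.8, 5.8) [570.9 131.2]
128 [348. 184.] 722 z14.2 (array([ 555.1, -269.8]), 50.8, 90.2, 81.3) [ 554.8 -269.3]
240 [ 40. 223.] 784 z17.3 (array([442.5, 511.1]), 141.1, 101.8, 7.8) [440.6 485.5]
267 [121. 240.] 791 z14.0 (array([404.4, 287.7]), 196.9, 24.5, 7.7) [403.2 286.8]
335 [387. 235.] 759 z13.9 (array([ 429.7, -365.5]), 89.9, 52.0, 9.6) [ 429.4 -365.1]
395 [349. 294.] 781 z13.9 (array([ 284.8, -272.2]), 90.5, 50.3, 40.1) [ 284.8 -271.9]
403 [234. 371.] 1385 z12.3 (array([103.6,   3.7]), 59.7, 210.8, 0.9) [101.3   1.8]
```

View pics/top_12.png

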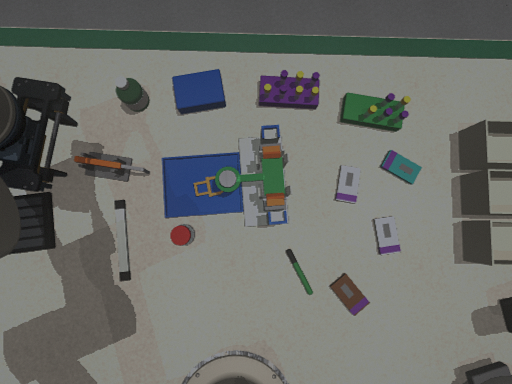

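Two white cassettes with purple ends fit: A at pixel (348,184) → (555,-269.5) mm, width axis 81.3°; B at (387,235) → (429.6,-365.3) mm, width axis 99.6°. The turquoise (401,167) and brown (349,294) ones are look-alikes. Move over A.

Emit:
{"fn": "servo_tool", "kwargs": {
  "steps": [
    [[-0.16,-3.03,0],-0.0794,100],
    [[-0.16,-3.03,0],-0.0794,100],
    [[-0.16,-3.03,0],-0.0794,100],
    [[-0.16,-3.03,0],-0.0794,100],
    [[-0.16,-3.03,0],-0.0794,100],
    [[-0.16,-3.03,0],-0.0794,100],
    [[-0.16,-3.03,0],-0.0794,100],
    [[-0.16,-3.03,0],-0.0794,100],
    [[-0.16,-3.03,0],-0.0794,100],
    [[-0.16,-3.03,0],-0.0794,100],
    [[-0.16,-3.03,0],-0.0794,100],
    [[-0.16,-3.03,0],-0.0794,100],
    [[-0.16,-3.03,0],-0.0794,100],
    [[-0.16,-3.03,0],-0.0794,100],
    [[-0.16,-3.03,0],-0.0794,100],
    [[-0.16,-3.03,0],-0.0794,100],
    [[-0.16,-3.03,0],-0.0794,100],
    [[-0.16,-3.03,0],-0.0794,100],
    [[-0.16,-3.03,0],-0.0794,100],
    [[-0.16,-3.03,0],-0.0794,100]
  ]
}}

```text
time_s: 13.12
tcp_pos: [0.554, -0.2715, 0.408]
ee_rot: [-112.7, 89.8, 148.4]
ft_force: [-0.0, 0.0, 0.2]
opening: 1.0
```

Emit:
{"fn": "servo_tool", "kwargs": {
  "steps": [
    [[0,0,-3],0,100],
    [[0,0,-2],0,100],
    [[0,0,0],0,100],
    [[0,0,0],0,100]
  ]
}}

```text
time_s: 13.45
tcp_pos: [0.5541, -0.2699, 0.3581]
ee_rot: [-113.1, 89.8, 148.2]
ft_force: [0.4, 0.1, 0.2]
opening: 1.001
```

```bash
cat > wc.py <<'E'
from seg import *
import sys
st()
p,d,c,W=snap("wrist",sys.argv[1]);z=W[...,2]
n,l,stt,cen=cv2.connectedComponentsWithStats((((z>.009)&(z<.02))).astype(np.uint8),connectivity=4)
for i in range(1,n):
    if stt[i,4]>500:
        P=W[l==i];print(i,np.round(cen[i]),stt[i,4],"z%.1f"%(np.median(P[:,2])*1000),box(P[:,:2]),np.round(P[:,:2].mean(0)*1000,1))
E
python3 wc.py 13
```

```text
t13.45 tcp [ 55.41 -26.99  35.81] fingdir [-0.003  0.002 -1.   ] jaw yaw -98.66 F [0.4 0.1 0.2] T [-0.01  0.18  0.08] open 1.001 q6 67.1 qz [-32.  30.  81.   0.  68.  67.]
9 [368. 122.] 3173 z14.6 (array([ 603.2, -404.7]), 91.0, 50.8, 60.7) [ 604.3 -402.5]
57 [259. 178.] 3430 z14.6 (array([ 556.5, -270.1]), 50.2, 89.1, 81.1) [ 558.1 -270.4]
```

View pics/wrist_13.png

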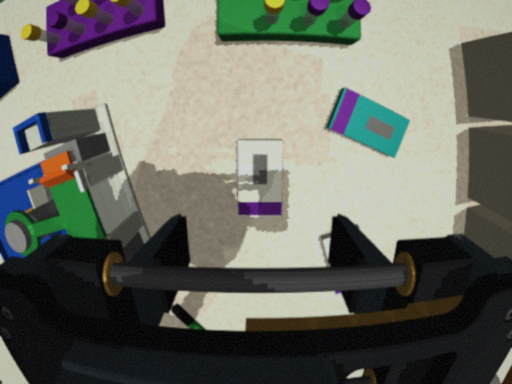

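Emit:
{"fn": "servo_tool", "kwargs": {
  "steps": [
    [[0.17,-0.02,-3],0,100],
    [[0,0,-3.5],0,100],
    [[0,0,-3.5],0,100],
    [[0,0,-3],0,100],
    [[0,0,-2],0,90],
    [[0,0,-1.0],0,80],
    [[0,0,-0.4],0,75],
    [[0,0,0],0,65],
    [[0,0,0],0,50],
    [[0,0,0],0,40],
    [[0,0,0],0,40],
    [[0,0,0],0,40],
    [[0,0,0],0,40],
    [[0,0,0],0,40]
  ],
  "newtons": 25
}}

```text
time_s: 14.67
tcp_pos: [0.5567, -0.2706, 0.1972]
ee_rot: [68.6, 89.9, -30.1]
ft_force: [-0.5, 0.8, 9.3]
opening: 0.547
```

```bash
python3 wc.py 14
```

```text
t14.67 tcp [ 55.67 -27.06  19.72] fingdir [ 0.002 -0.001 -1.   ] jaw yaw -98.66 F [-0.5  0.8  9.3] T [0.12 0.2  0.  ] open 0.547 q6 67.2 qz [-31.  42.  88.   0.  49.  67.]
8 [444. 142.] 8239 z14.6 (array([ 603.1, -405.1]), 92.0, 50.9, 60.6) [ 606.1 -398.6]
81 [259. 220.] 8018 z14.6 (array([ 571.8, -272.6]), 67.4, 59.2, 81.0) [ 574.  -273.1]
256 [258. 299.] 964 z14.7 (array([ 518. , -264.3]), 50.2, 12.2, 80.8) [ 518.1 -264.2]
```

View pics/wrist_14.png

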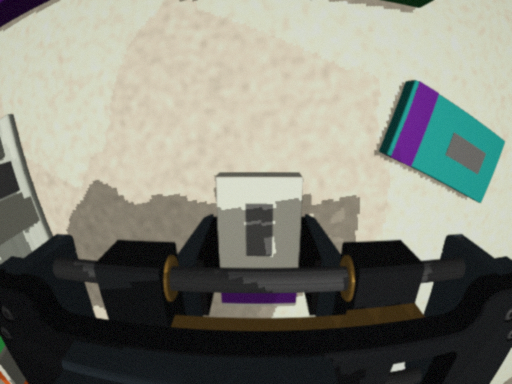

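Gripped (opening 49.8 mm). Lift, while I refine the magazine's pose.

Emit:
{"fn": "servo_tool", "kwargs": {
  "steps": [
    [[0,0,1],0,40],
    [[0,0,2],0,40],
    [[0,0,3.5],0,40],
    [[0,0,3.5],0,40],
    [[0,0,3.5],0,40],
    [[0,0,0],0,40]
  ]
}}

```text
time_s: 15.22
tcp_pos: [0.5575, -0.271, 0.3386]
ee_rot: [67.3, 89.4, -31.3]
ft_force: [1.9, -0.1, 0.2]
opening: 0.547
```

```bash
python3 - <<'E'
from seg import *
st()
for n,t in (("top","12"),("wrist","13")):
    p,d,c,W=load(n,t)
    hsv=cv2.cvtColor(p,cv2.COLOR_RGB2HSV).astype(int);H,S,V=hsv[...,0],hsv[...,1],hsv[...,2]
    X,Y,z=W[...,0],W[...,1],W[...,2]
    near=(abs(X-.56)<.13)&(abs(Y+.03)<.1)
    org=(S>110)&(H<20)&near&(z>.08)&(z<.105)
    o=np.array([.5622,-.0767]);a=np.radians(95.4);ex=np.array([np.cos(a),np.sin(a)]);ey=np.array([-ex[1],ex[0]])
    def mf(m): 
        q=W[m][:,:2]-o; return np.stack([q@ex,q@ey],1)*1000
    def rep(nm,m):
        if m.sum()<20: print(n,nm,m.sum());return
        m2=cv2.morphologyEx(m.astype(np.uint8),cv2.MORPH_OPEN,np.ones((2,2)))>0
        if m2.sum()<10: m2=m
        q=mf(m2);print(n,nm,m.sum(),"z%.0f"%(np.median(W[m2][:,2])*1000),"x",np.percentile(q[:,0],[0,3,97,100]).round(1),"y",np.percentile(q[:,1],[0,3,97,100]).round(1),box(W[m2][:,:2]))
    yl=(X-o[0])*ey[0]+(Y-o[1])*ey[1]
    rep("lip+",org&(yl>0));rep("lip-",org&(yl<0))
    blue=(H>100)&(H<125)&(S>110)&near&(z>.111)&(z<.121)
    rep("sad+",blue&(yl>0));rep("sad-",blue&(yl<0))
    fl=near&(z>.1)&(z<.108)&(abs(yl)>.08)&(S<60)
    rep("floor+",fl&(yl>0));rep("floor-",fl&(yl<0))
    rep("post",near&(z>.09)&(z<.098)&(S<40)&(Y>0))
    g=near&(H>45)&(H<85)&(S>80)&(z>.07)&(z<.09)&(Y<-.0)
    rep("plate",g&(Y<-.03)&(abs(yl)<.041)); rep("disc",near&(H>45)&(H<85)&(S>80)&(z>.07)&(z<.09)&(Y>0.01))
    print("plate z",np.median(z[g&(Y<-.06)])*1000)
E
```

```text
t15.22 tcp [ 55.75 -27.1   33.86] fingdir [ 0.009 -0.005 -1.   ] jaw yaw -98.66 F [ 1.9 -0.1  0.2] T [-0.07  0.12  0.01] open 0.547 q6 67.2 qz [-31.  32.  83.   0.  65.  67.]
top lip+ 207 z90 x [-28.  -21.9  15.7  17.4] y [40.9 44.6 69.3 70.1] (array([506.7, -88. ]), 27.9, 45.6, 9.2)
top lip- 205 z91 x [-23.3 -21.9  16.8  17.2] y [-66.8 -65.3 -40.  -39.3] (array([615.3, -74.7]), 27.4, 40.4, 5.6)
top sad+ 75 z115 x [-32.7 -32.   17.1  17.4] y [ 84.3  86.4 112.9 113.3] (array([463.8, -93.8]), 28.5, 49.8, 7.8)
top sad- 79 z115 x [-32.5 -32.   17.   59.1] y [-138.4 -131.9  -83.5  106.2] (array([581.8, -46.7]), 43.5, 260.9, 72.3)
top floor+ 128 z104 x [-16.1 -15.5  10.3  11.6] y [ 85.4  86.1 106.3 107. ] (array([466.6, -88.1]), 22.2, 26.7, 2.2)
top floor- 137 z104 x [-16.2 -15.1  11.5  12.1] y [-102.6 -102.4  -82.8  -82.5] (array([654.5, -70. ]), 20.1, 28.2, 5.4)
top post 230 z94 x [ 84.6  86.6 119.1 121.1] y [-16.4 -14.1  18.6  20.1] (array([550.6,  25.6]), 36.6, 36.4, 3.4)
top plate 772 z83 x [-33.6 -27.8  36.5  43.7] y [-41.9 -35.8  39.5  42.6] (array([560.8, -71.7]), 84.2, 77.5, 6.6)

[... 262 characters left out ...]
.1, 240.1, 5.8)
wrist sad+ 0
wrist sad- 498 z116 x [-211.1  -20.6   17.4  130.5] y [-110.5 -109.8  -84.9  -52.8] (array([ 657.2, -110.3]), 344.8, 31.0, 87.6)
wrist floor+ 0
wrist floor- 440 z104 x [-211.1  -20.6   15.4  116.7] y [-110.9 -106.1  -84.2  -52.8] (array([ 657. , -117.3]), 330.8, 32.5, 87.9)
wrist post 501 z94 x [-211.1   85.1  118.7  121.9] y [-52.8 -17.2  16.6  21.9] (array([ 599.1, -115.6]), 37.4, 338.1, 18.4)
wrist plate 2204 z84 x [-211.1  -24.7   39.6  125.5] y [-52.8 -37.5  23.1  27.5] (array([ 574.6, -118.8]), 69.3, 340.6, 8.7)
wrist disc 256 z84 x [-124.6 -123.   116.8  121.1] y [-31.1 -30.7  25.2  26.9] (array([589.1, -72.7]), 52.8, 246.8, 19.2)
plate z 83.55257998850766
```

Emit:
{"fn": "servo_tool", "kwargs": {
  "steps": [
    [[0.05,1.5,0],0.03,40],
    [[0.06,2.4,0],0.03,40],
    [[0.06,2.4,0],0.03,40],
    [[0.06,2.4,0],0.03,40],
    [[0.06,2.4,0],0.03,40],
    [[0.06,2.4,0],0.03,40],
    [[0.06,2.4,0],0.03,40],
    [[0.06,2.0,0],0.035,40],
    [[0.06,1.46,0],0,40],
    [[0,0,0],0,40],
    [[0,0,0],0,40],
    [[0,0,0],0,40]
  ]
}}

```text
time_s: 16.22
tcp_pos: [0.5614, -0.0769, 0.3307]
ee_rot: [-67.0, 90.0, -151.6]
ft_force: [1.0, -0.2, -1.1]
opening: 0.546
```

```bash
cat > mag.py <<'E'
from seg import *
import sys
s,R=st()
p,d,c,W=snap("wrist",sys.argv[1])
E
python3 mag.py 15; python3 - <<'E'
from h import *
p,d,c,W=snap("top","15")
cv2.imwrite("pics/t15.png",cv2.resize(p[110:250,180:320,::-1],None,fx=4,fy=4,interpolation=cv2.INTER_CUBIC))
p,d,c,W=snap("scene","15")
cv2.imwrite("pics/s15.png",cv2.resize(p[130:260,190:320,::-1],None,fx=4.5,fy=4.5,interpolation=cv2.INTER_CUBIC))
E
```

```text
t16.22 tcp [56.14 -7.69 33.07] fingdir [-0. -0. -1.] jaw yaw -84.60 F [ 1.  -0.2 -1.1] T [-0.06  0.17 -0.03] open 0.546 q6 70.8 qz [-14.  28.  90.  -0.  61.  71.]
```

View pics/wrist_15.png

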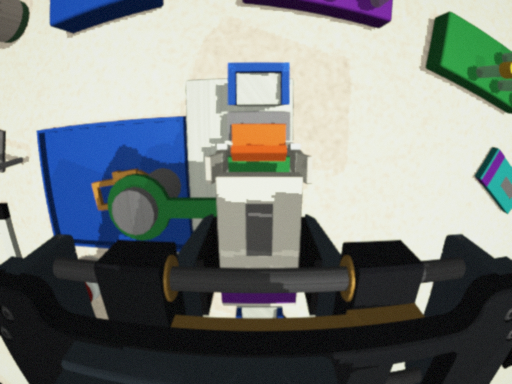

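View pics/s15.png

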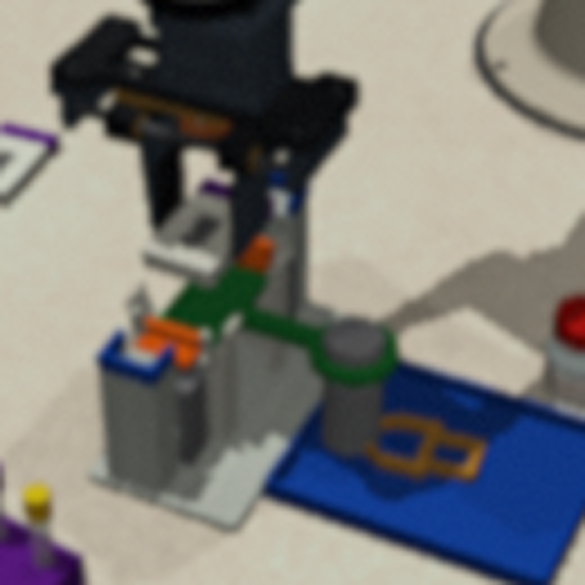

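View pics/t15.png

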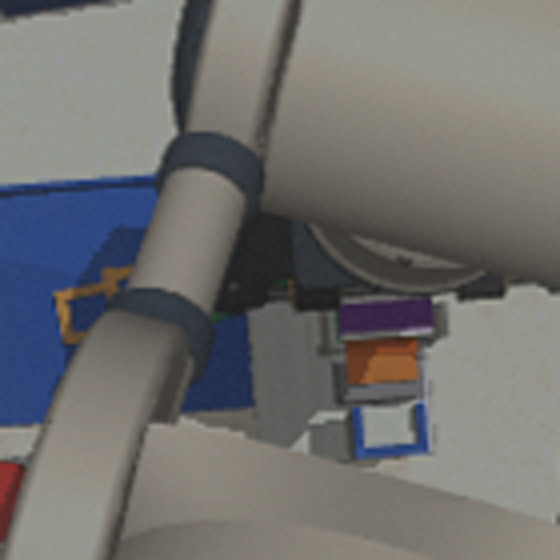

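The wrist view shows the cassette (centre column 259) lined up with the lip (259) and saddle (259). Check the y placing numerically.

```bash
python3 - <<'E'
from seg import *
p,d,c,W=load("wrist","15")
hsv=cv2.cvtColor(p,cv2.COLOR_RGB2HSV).astype(int);H,S,V=hsv[...,0],hsv[...,1],hsv[...,2]
X,Y,z=W[...,0],W[...,1],W[...,2]
o=np.array([.5628,-.0774]);a=np.radians(95.4);ex=np.array([np.cos(a),np.sin(a)]);ey=np.array([-ex[1],ex[0]])
mx=((X-o[0])*ex[0]+(Y-o[1])*ex[1])*1000;my=((X-o[0])*ey[0]+(Y-o[1])*ey[1])*1000
vv,uu=np.mgrid[:384,:512];R=(uu>180)&(uu<330)&(vv>50)&(vv<240)
def rep(n,m):print(n,m.sum(),"x",np.percentile(mx[m],[2,50,98]).round(1),"y",np.percentile(my[m],[2,50,98]).round(1),"z",np.percentile(z[m]*1000,[2,50,98]).round(0),box(W[m][:,:2]))
rep("lip",R&(S>130)&(H<20)&(z>.08)&(z<.105))
rep("sadblue",R&(H>100)&(H<125)&(S>110)&(z>.112)&(z<.12)&(vv<110))
rep("sadfloor",R&(z>.1)&(z<.108)&(vv<110)&(S<60))
rep("cass",R&(z>.13)&(z<.16)&(vv>165)&(vv<240))
rep("post",(uu>90)&(uu<180)&(vv>160)&(vv<240)&(z>.09)&(z<.098)&(S<40))
E
```

```text
lip 1999 x [-18.3   1.1  19.8] y [-69.2 -55.7 -42.1] z [ 88.  90. 101.] (array([618. , -70.6]), 27.5, 41.6, 5.3)
sadblue 1052 x [-18.4   1.6  20.3] y [-110.8 -105.5  -84.5] z [114. 117. 118.] (array([659.7, -67.3]), 27.5, 38.9, 5.3)
sadfloor 1426 x [-13.8   1.   15.4] y [-105.5  -94.4  -83.9] z [103. 105. 106.] (array([657. , -67.5]), 21.8, 30.2, 5.3)
cass 6212 x [-27.4   0.4  28.6] y [-42.8 -23.9  -4.7] z [139. 148. 156.] (array([585.8, -74.5]), 40.2, 69.1, 5.6)
post 1528 x [ 86.6 103.8 122.5] y [-19.3  -1.9  16.4] z [91. 95. 96.] (array([553.9,  27. ]), 38.3, 39.0, 83.2)
```

Emit:
{"fn": "servo_tool", "kwargs": {
  "steps": [
    [[0.13,0,-0.8],0,40],
    [[0,0,-0.8],0,40],
    [[0,0,-0.8],0,40],
    [[0,0,-0.7],0,40],
    [[0,0,-0.5],0,40],
    [[0,0,-0.3],0,40],
    [[0,0,0],0,40],
    [[0,0,0],0,40]
  ]
}}

```text
time_s: 17.03
tcp_pos: [0.563, -0.0768, 0.2917]
ee_rot: [-135.4, 90.0, 140.0]
ft_force: [-0.3, 0.1, -0.2]
opening: 0.543
```

```bash
python3 mag.py 16; python3 - <<'E'
from h import *
p,d,c,W=snap("scene","16")
cv2.imwrite("pics/s16.png",cv2.resize(p[130:260,190:320,::-1],None,fx=4.5,fy=4.5,interpolation=cv2.INTER_CUBIC))
E
```

```text
t17.03 tcp [56.3  -7.68 29.17] fingdir [-0.  0. -1.] jaw yaw -84.62 F [-0.3  0.1 -0.2] T [ 0.02  0.08 -0.  ] open 0.543 q6 70.8 qz [-14.  31.  92.   0.  56.  71.]
```

View pics/wrist_16.png

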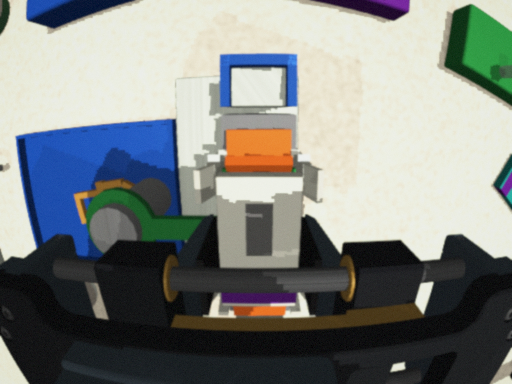

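View pics/s16.png

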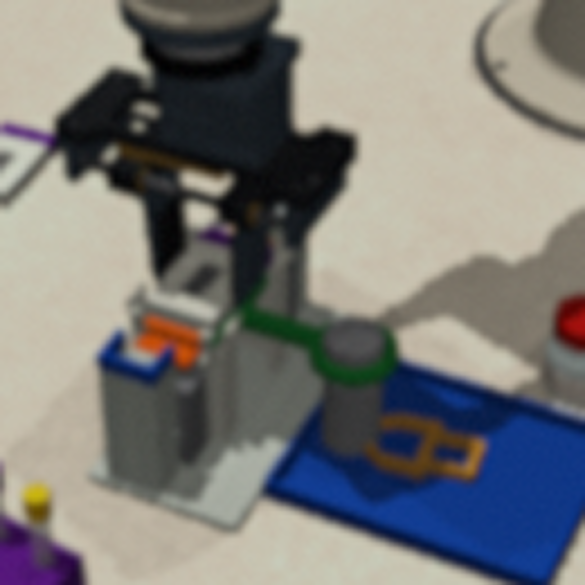

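The cassette sits between the corner guides, just above the slopes. Lower to contact, release, rise, shut the fingers.

Emit:
{"fn": "servo_tool", "kwargs": {
  "steps": [
    [[0,0,-0.2],0,40],
    [[0,0,0],0,40],
    [[0,0,0],0,58],
    [[0,0,0],0,62],
    [[0,0,0],0,66],
    [[0,0,0],0,70],
    [[0,0,1],0,70],
    [[0,0,1],0,70],
    [[0,0,1.5],0,60],
    [[0,0,1],0,0],
    [[0,0,0],0,0],
    [[0,0,0],0,0],
    [[0,0,0],0,0],
    [[0,0,0],0,0],
    [[0,0,0],0,0],
    [[0,0,0],0,0],
    [[0,0,0],0,0],
    [[0,0,0],0,0]
  ]
}}

```text
time_s: 18.63
tcp_pos: [0.5629, -0.0768, 0.3345]
ee_rot: [-108.6, 90.0, 166.7]
ft_force: [-0.6, 0.4, -1.1]
opening: 0.014
```

```bash
cat > chk.py <<'E'
from seg import *
import sys
t=sys.argv[1]
s,R=st()
p,d,c,W=snap("wrist",t)
X,Y,z=W[...,0],W[...,1],W[...,2]
o=np.array([.5628,-.0771]);a=np.radians(95.4);ex=np.array([np.cos(a),np.sin(a)]);ey=np.array([-ex[1],ex[0]])
mx=((X-o[0])*ex[0]+(Y-o[1])*ex[1])*1000;my=((X-o[0])*ey[0]+(Y-o[1])*ey[1])*1000
for y0 in range(-42,10,6):
    print(y0,[ (lambda q: round(float(np.median(q)),1) if len(q)>5 else None)(z[(abs(mx-x0)<4)&(abs(my-y0)<3)&(z<.13)]*1000) for x0 in (-20,-12,-4,4,12,20)])
p,d,c,W=snap("scene",t)
cv2.imwrite(f"pics/s{t}.png",cv2.resize(p[130:260,190:320,::-1],None,fx=4.5,fy=4.5,interpolation=cv2.INTER_CUBIC))
E
python3 chk.py 17
```

```text
t18.63 tcp [56.29 -7.68 33.45] fingdir [-0.  0. -1.] jaw yaw -84.63 F [-0.6  0.4 -1.1] T [0.02 0.23 0.03] open 0.014 q6 70.8 qz [-14.  28.  90.  -0.  62.  71.]
-42 [107.0, 107.1, 107.0, 107.1, 107.0, 106.9]
-36 [107.1, 107.1, 107.0, 107.1, 107.0, 107.0]
-30 [107.1, 107.2, 107.2, 107.5, 107.2, 107.1]
-24 [107.0, 107.1, 107.4, 107.5, 107.2, 107.0]
-18 [107.3, 107.2, 107.3, 107.4, 107.2, 107.2]
-12 [107.3, 107.3, 107.5, 107.5, 107.2, 107.4]
-6 [107.2, 107.2, 107.4, 107.5, 107.2, 107.2]
0 [107.1, 107.2, None, 107.8, 107.2, 107.2]
6 [107.2, 107.2, None, 107.2, None, 107.1]
```

View pics/wrist_17.png

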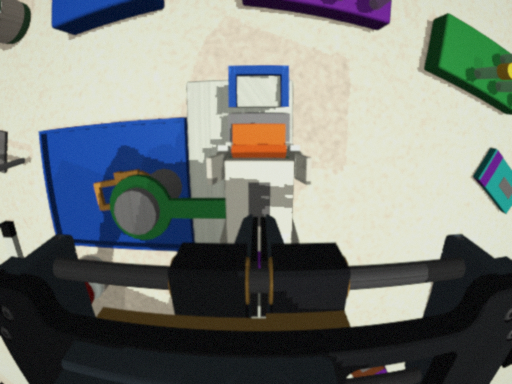

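View pics/s17.png

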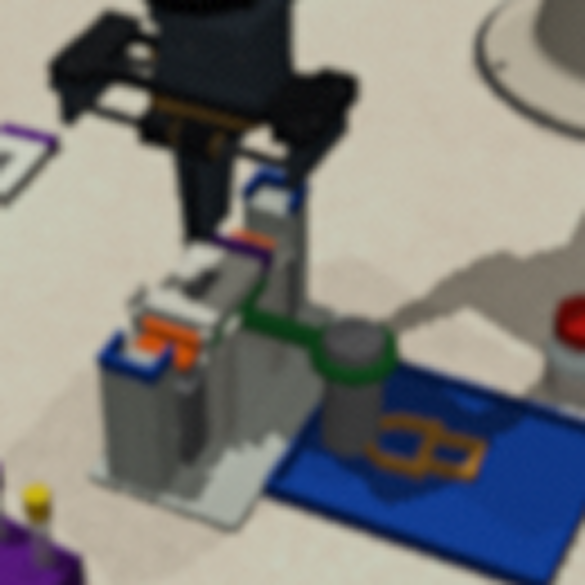

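The cassette lies level (top 107 mm everywhere). Push with shut fingers at its middle.

Emit:
{"fn": "servo_tool", "kwargs": {
  "steps": [
    [[0,0,-1],0,0],
    [[0,0,-1],0,0],
    [[0,0,-1],0,0],
    [[0,0,-0.3],0,0],
    [[0,0,-0.3],0,0],
    [[0,0,-0.3],0,0],
    [[0,0,0],0,0]
  ]
}}

```text
time_s: 19.32
tcp_pos: [0.5628, -0.0768, 0.2952]
ee_rot: [-111.6, 90.0, 163.8]
ft_force: [-0.7, -0.1, 0.9]
opening: 0.006
```

Emit:
{"fn": "servo_tool", "kwargs": {
  "steps": [
    [[0,0,-0.3],0,0],
    [[0,0,-0.3],0,0],
    [[0,0,-0.3],0,0],
    [[0,0,0],0,0]
  ]
}}

```text
time_s: 19.65
tcp_pos: [0.563, -0.0768, 0.2865]
ee_rot: [71.0, 90.0, -13.6]
ft_force: [0.9, -0.3, 2.7]
opening: 0.005
```

Emit:
{"fn": "servo_tool", "kwargs": {
  "steps": [
    [[0,0,-0.3],0,0],
    [[0,0,-0.3],0,0],
    [[0,0,-0.3],0,0],
    [[0,0,0],0,0]
  ]
}}

```text
time_s: 19.98
tcp_pos: [0.563, -0.0768, 0.2773]
ee_rot: [73.2, 90.0, -11.4]
ft_force: [2.4, -0.4, 3.4]
opening: 0.004
```

```bash
python3 chk.py 18
```

```text
t19.98 tcp [56.3  -7.68 27.73] fingdir [ 0. -0. -1.] jaw yaw -84.63 F [ 2.4 -0.4  3.4] T [-0.18 -0.12 -0.02] open 0.004 q6 70.8 qz [-14.  33.  93.   0.  54.  71.]
-42 [86.9, 86.8, 86.9, 86.9, 86.8, 86.8]
-36 [86.9, 86.8, 86.8, 86.9, 86.8, 86.9]
-30 [86.8, 86.8, 86.9, 86.9, 86.7, 86.8]
-24 [86.8, 86.9, 87.0, 87.2, 87.0, 86.8]
-18 [86.8, 88.0, 109.2, 108.5, 102.0, 86.8]
-12 [86.8, 87.0, None, 87.1, 87.0, 86.8]
-6 [86.9, 86.8, None, 87.2, 86.9, 86.8]
0 [86.8, 87.1, None, 87.1, None, 86.7]
6 [None, None, None, 86.6, None, None]
```

View pics/wrist_18.png

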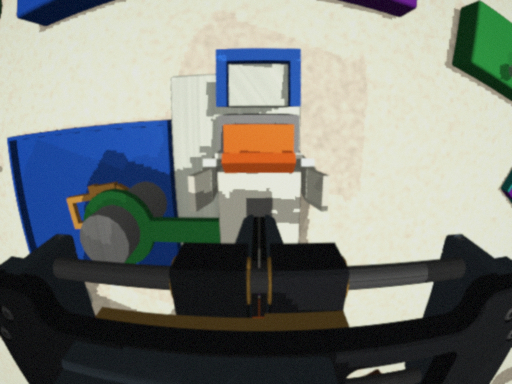

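The cassette goes down level; its top is now about 86.5 mm. Another 6 mm.

Emit:
{"fn": "servo_tool", "kwargs": {
  "steps": [
    [[0,0,-0.2],0,0],
    [[0,0,-0.2],0,0],
    [[0,0,-0.2],0,0],
    [[0,0,0],0,0]
  ]
}}

```text
time_s: 20.42
tcp_pos: [0.5629, -0.0768, 0.2715]
ee_rot: [74.5, 90.0, -10.1]
ft_force: [1.8, -0.4, 3.8]
opening: 0.002
```

Emit:
{"fn": "servo_tool", "kwargs": {
  "steps": [
    [[0,0,0.3],0,0],
    [[0,0,1.5],0,0],
    [[0,0,2],0,0],
    [[0,0,2],0,0],
    [[0,0,0],0,0],
    [[0,0,0],0,0]
  ]
}}

```text
time_s: 20.92
tcp_pos: [0.5628, -0.0767, 0.3305]
ee_rot: [72.5, 89.9, -12.1]
ft_force: [-0.6, 0.3, -1.5]
opening: 0.01
```

```bash
python3 chk.py 19
```

```text
t20.92 tcp [56.28 -7.67 33.05] fingdir [ 0.001 -0.    -1.   ] jaw yaw -84.62 F [-0.6  0.3 -1.5] T [-0.09  0.14  0.06] open 0.010 q6 70.8 qz [-14.  29.  90.   0.  61.  71.]
-42 [85.1, 90.0, 90.0, 89.9, 90.4, 85.2]
-36 [84.6, 84.7, 84.7, 84.6, 84.7, 84.7]
-30 [84.6, 84.7, 84.8, 84.7, 84.6, 84.6]
-24 [84.6, 84.7, 85.1, 84.8, 84.6, 84.5]
-18 [84.8, 84.7, 85.0, 84.9, 84.6, 84.6]
-12 [84.5, 84.4, 84.9, 84.9, 84.6, 84.4]
-6 [84.6, 84.8, 84.9, 84.9, 84.7, 84.7]
0 [84.8, 84.9, 84.9, 84.9, 84.6, 84.6]
6 [84.6, 84.5, None, 84.7, 84.6, 84.7]
```

View pics/wrist_19.png

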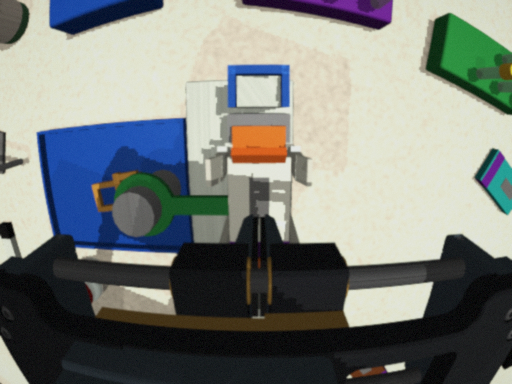

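View pics/s19.png

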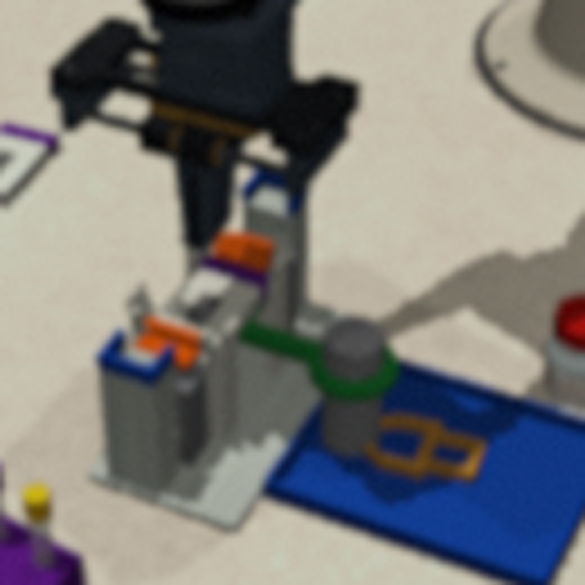

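Cassette A is held under both lips (level at 84 mm, lips back to shape). Now to cassette B.

Emit:
{"fn": "servo_tool", "kwargs": {
  "steps": [
    [[0,0,2],0,60],
    [[-1.33,-2.89,1],0.0074,100],
    [[-1.33,-2.89,0],0.0074,100],
    [[-1.33,-2.89,0],0.0074,100],
    [[-1.33,-2.89,0],0.0074,100],
    [[-1.33,-2.89,0],0.0074,100],
    [[-1.33,-2.89,0],0.0074,100],
    [[-1.33,-2.89,0],0.0074,100],
    [[-1.33,-2.89,0],0.0074,100],
    [[-1.33,-2.89,0],0.0074,100],
    [[-1.33,-2.89,0],0.0074,100],
    [[0,0,0],0,100],
    [[0,0,0],0,100],
    [[0,0,0],0,100]
  ]
}}

```text
time_s: 22.18
tcp_pos: [0.4297, -0.3654, 0.3589]
ee_rot: [-153.1, 89.9, 126.5]
ft_force: [0.5, 0.2, -0.3]
opening: 0.988
```

```bash
python3 wc.py 20; python3 cas.py 20
```

```text
t22.18 tcp [ 42.97 -36.54  35.89] fingdir [-0.001  0.002 -1.   ] jaw yaw -80.42 F [ 0.5  0.2 -0.3] T [-0.06  0.13  0.02] open 0.988 q6 34.0 qz [-46.  26.  89.   0.  65.  34.]
4 [320.  38.] 3428 z14.8 (array([ 602.9, -405.2]), 90.8, 51.0, 60.9) [ 602.  -404.3]
271 [260. 180.] 3409 z14.6 (array([ 430.7, -365.8]), 89.1, 50.3, 9.4) [ 432.2 -365.5]
277 [ 84. 210.] 558 z13.6 (array([ 353.6, -142.1]), 87.4, 15.0, 29.5) [ 355.6 -142.3]
75 [199. 183.] 518 z15.7 (array([548.1,  92.7]), 155.1, 201.3, 5.6) [549.6 102.2]
79 [401. 167.] 717 z14.1 (array([ 602.4, -404.3]), 90.7, 51.2, 61.2) [ 602.  -403.5]
264 [ 37. 223.] 894 z17.5 (array([440.1, 524.7]), 140.0, 130.0, 8.5) [440.7 494.5]
316 [122. 252.] 787 z14.1 (array([376.4, 284.4]), 196.8, 24.0, 7.4) [375.  283.8]
346 [383. 234.] 520 z14.0 (array([ 429.7, -365.2]), 89.8, 51.3, 8.8) [ 433.2 -357.2]
411 [349. 295.] 783 z13.9 (array([ 284.9, -272. ]), 91.2, 50.1, 40.5) [ 284.6 -271.9]
```

View pics/wrist_20.png

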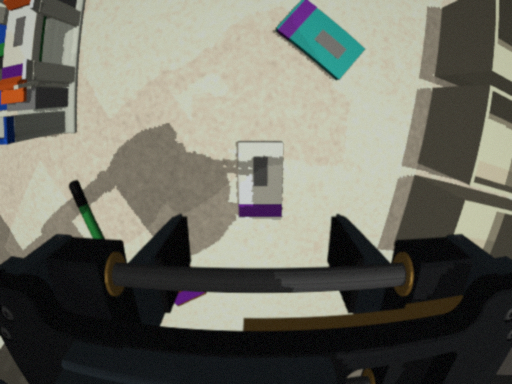

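View pics/top_20.png

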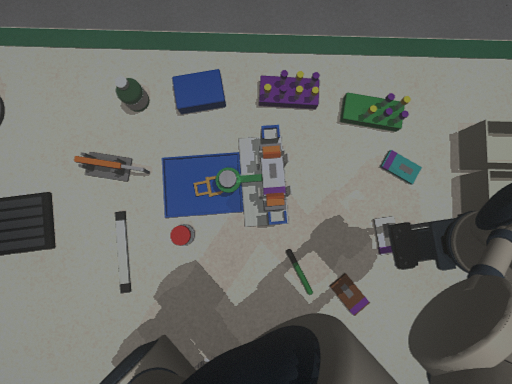

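The bar was knocked aside; it's now at (376,284). Cassette B is where it was. Grip B.

Emit:
{"fn": "servo_tool", "kwargs": {
  "steps": [
    [[0.08,-0.02,-3],0,100],
    [[0,0,-3.5],0,100],
    [[0,0,-3.5],0,100],
    [[0,0,-3],0,100],
    [[0,0,-1.8],0,90],
    [[0,0,-1.0],0,80],
    [[0,0,-0.4],0,75],
    [[0,0,0],0,65],
    [[0,0,0],0,50],
    [[0,0,0],0,40],
    [[0,0,0],0,40],
    [[0,0,0],0,40],
    [[0,0,0],0,40],
    [[0,0,0],0,40]
  ],
  "newtons": 25
}}

```text
time_s: 23.45
tcp_pos: [0.431, -0.3662, 0.1989]
ee_rot: [39.1, 89.9, -41.3]
ft_force: [0.0, 1.5, 7.6]
opening: 0.548
```

Emit:
{"fn": "servo_tool", "kwargs": {
  "steps": [
    [[0,0,1],0,40],
    [[0,0,2],0,40],
    [[0,0,3.5],0,40],
    [[0,0,3.5],0,40],
    [[0,0,3.5],0,40],
    [[0,0,0],0,40]
  ]
}}

```text
time_s: 23.95
tcp_pos: [0.4316, -0.3669, 0.34]
ee_rot: [34.1, 89.4, -46.3]
ft_force: [2.2, -1.8, 0.4]
opening: 0.547
```

```bash
python3 wc.py 21
```

```text
t23.95 tcp [ 43.16 -36.69  34.  ] fingdir [ 0.007 -0.007 -1.   ] jaw yaw -80.39 F [ 2.2 -1.8  0.4] T [-0.13  0.05  0.03] open 0.547 q6 34.0 qz [-46.  28.  90.   0.  62.  34.]
4 [319.  38.] 3792 z14.8 (array([ 603.3, -405.2]), 90.4, 51.8, 61.0) [ 601.8 -404.6]
284 [ 76. 224.] 697 z13.6 (array([ 345.2, -146.3]), 105.2, 15.0, 28.7) [ 347.9 -146.5]
```

View pics/wrist_21.png

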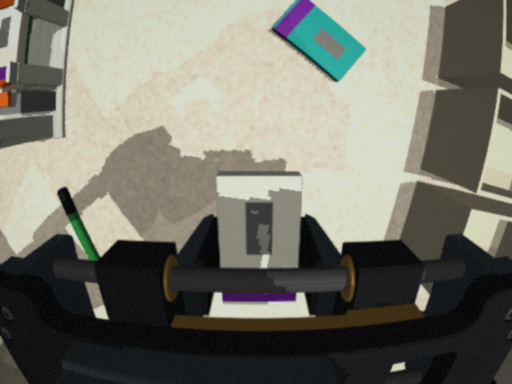

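Emit:
{"fn": "servo_tool", "kwargs": {
  "steps": [
    [[1.31,2.9,0],-0.0074,40],
    [[1.31,2.9,0],-0.0074,40],
    [[1.31,2.9,0],-0.0074,40],
    [[1.31,2.9,0],-0.0074,40],
    [[1.31,2.9,0],-0.0074,40],
    [[1.31,2.9,0],-0.0074,40],
    [[1.31,2.9,0],-0.0074,40],
    [[1.31,2.9,0],-0.0074,40],
    [[1.31,2.9,0],-0.0074,40],
    [[1.31,2.9,-0.9],-0.0074,40],
    [[0,0,0],0,40],
    [[0,0,0],0,40],
    [[0,0,0],0,40]
  ]
}}

```text
time_s: 25.08
tcp_pos: [0.5613, -0.0761, 0.3235]
ee_rot: [-92.6, 89.9, -177.2]
ft_force: [0.6, -0.2, -0.8]
opening: 0.542
```

```bash
python3 mag.py 22;  python3 - <<'E'
from seg import *
p,d,c,W=load("wrist","22")
hsv=cv2.cvtColor(p,cv2.COLOR_RGB2HSV).astype(int);H,S,V=hsv[...,0],hsv[...,1],hsv[...,2]
X,Y,z=W[...,0],W[...,1],W[...,2]
o=np.array([.5628,-.0774]);a=np.radians(95.4);ex=np.array([np.cos(a),np.sin(a)]);ey=np.array([-ex[1],ex[0]])
mx=((X-o[0])*ex[0]+(Y-o[1])*ex[1])*1000;my=((X-o[0])*ey[0]+(Y-o[1])*ey[1])*1000
vv,uu=np.mgrid[:384,:512];R=(uu>180)&(uu<330)&(vv>50)&(vv<240)
def rep(n,m):print(n,m.sum(),"x",np.percentile(mx[m],[2,50,98]).round(1),"y",np.percentile(my[m],[2,50,98]).round(1),"z",np.percentile(z[m]*1000,[2,50,98]).round(0),box(W[m][:,:2]))
rep("lip",R&(S>130)&(H<20)&(z>.08)&(z<.105))
rep("cass",R&(z>.13)&(z<.16)&(vv>165)&(vv<240))
E
```

```text
t25.08 tcp [56.13 -7.61 32.35] fingdir [-0.001 -0.    -1.   ] jaw yaw -84.59 F [ 0.6 -0.2 -0.8] T [-0.12  0.13  0.01] open 0.542 q6 70.8 qz [-14.  29.  91.  -0.  60.  71.]
lip 2105 x [-18.3   0.6  19.9] y [-69.3 -55.7 -42.6] z [ 88.  90. 101.] (array([617.7, -71.7]), 28.9, 43.8, 4.6)
cass 6331 x [-27.7   1.3  30.7] y [-42.8 -22.4  -3.8] z [134. 139. 156.] (array([585.4, -73.9]), 41.1, 69.6, 4.6)
```

View pics/wrist_22.png

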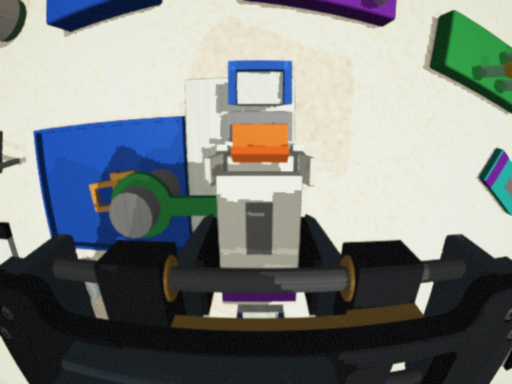

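Aligned as before. Correct by (+1.5, -0.7) mm and lower.

Emit:
{"fn": "servo_tool", "kwargs": {
  "steps": [
    [[0.15,-0.07,-0.6],0,40],
    [[0,0,-0.8],0,40],
    [[0,0,-0.8],0,40],
    [[0,0,-0.5],0,40],
    [[0,0,-0.3],0,40],
    [[0,0,0],0,40],
    [[0,0,0],0,40]
  ]
}}

```text
time_s: 25.72
tcp_pos: [0.5632, -0.0767, 0.2936]
ee_rot: [-107.2, 90.0, 168.2]
ft_force: [0.6, -0.0, -0.9]
opening: 0.544
```

```bash
python3 chk.py 23
```

```text
t25.72 tcp [56.32 -7.67 29.36] fingdir [-0.  0. -1.] jaw yaw -84.63 F [ 0.6 -0.  -0.9] T [-0.04  0.11  0.02] open 0.544 q6 70.9 qz [-14.  31.  92.  -0.  56.  71.]
-42 [108.5, 108.6, 108.7, 108.7, 108.8, 108.7]
-36 [109.1, 109.2, 109.2, 109.2, 109.1, 109.2]
-30 [109.1, 109.1, 109.3, 109.2, 109.2, 109.2]
-24 [109.1, 109.1, 109.5, 109.5, 109.2, 109.2]
-18 [109.2, 109.3, 109.5, 109.5, 109.3, 109.2]
-12 [109.3, 109.3, 109.5, 109.4, 109.2, 109.3]
-6 [109.1, 109.0, 109.4, 109.5, 109.2, 109.2]
0 [109.1, 109.1, 109.5, 109.5, 109.2, 109.1]
6 [109.3, 109.1, 109.3, 109.4, 109.3, 109.3]
```

View pics/wrist_23.png

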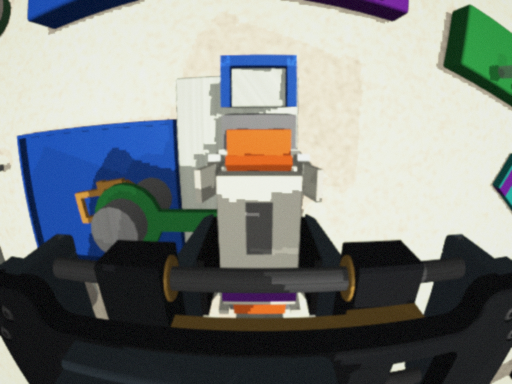

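Emit:
{"fn": "servo_tool", "kwargs": {
  "steps": [
    [[0,0,-0.2],0,40],
    [[0,0,0],0,40],
    [[0,0,0],0,58],
    [[0,0,0],0,62],
    [[0,0,0],0,66],
    [[0,0,0],0,70],
    [[0,0,1],0,70],
    [[0,0,1],0,70],
    [[0,0,1.5],0,60],
    [[0,0,1],0,0],
    [[0,0,0],0,0],
    [[0,0,0],0,0],
    [[0,0,0],0,0],
    [[0,0,0],0,0],
    [[0,0,0],0,0],
    [[0,0,0],0,0],
    [[0,0,0],0,0],
    [[0,0,0],0,0]
  ]
}}

```text
time_s: 27.32
tcp_pos: [0.5632, -0.0767, 0.3365]
ee_rot: [-112.4, 90.0, 163.0]
ft_force: [-0.1, 0.8, 1.1]
opening: 0.012
```

```bash
python3 chk.py 24
```

```text
t27.32 tcp [56.32 -7.67 33.65] fingdir [-0.  0. -1.] jaw yaw -84.63 F [-0.1  0.8  1.1] T [-0.07  0.13  0.02] open 0.012 q6 70.9 qz [-14.  28.  90.   0.  62.  71.]
-42 [107.3, 107.3, 107.5, 107.5, 107.4, 107.5]
-36 [107.6, 107.8, 107.5, 107.7, 107.7, 107.9]
-30 [107.6, 107.7, 107.7, 107.8, 107.7, 107.8]
-24 [107.8, 107.8, 107.9, 108.0, 107.7, 107.6]
-18 [107.5, 107.8, 107.9, 108.0, 107.7, 107.6]
-12 [107.6, 107.5, 107.9, 107.9, 107.7, 107.6]
-6 [107.6, 107.4, 107.8, 107.9, 107.7, 107.7]
0 [107.4, 107.7, None, 107.7, 107.7, 107.7]
6 [107.4, 107.4, None, 107.5, None, 107.6]
```

View pics/s24.png

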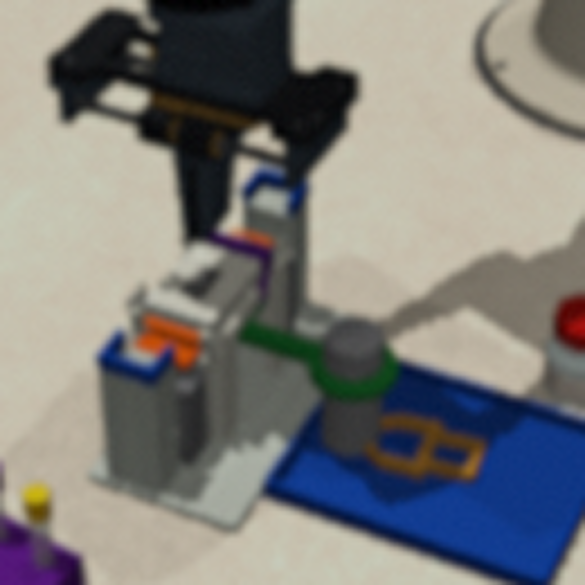

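B rests level on the slopes. Push.

Emit:
{"fn": "servo_tool", "kwargs": {
  "steps": [
    [[0,0,-1],0,0],
    [[0,0,-1],0,0],
    [[0,0,-1],0,0],
    [[0,0,-0.4],0,0],
    [[0,0,-0.4],0,0],
    [[0,0,-0.3],0,0],
    [[0,0,-0.3],0,0],
    [[0,0,0],0,0]
  ]
}}

```text
time_s: 28.08
tcp_pos: [0.5632, -0.0767, 0.2923]
ee_rot: [-112.6, 90.0, 162.8]
ft_force: [-0.7, -0.3, -0.1]
opening: 0.006
```

Emit:
{"fn": "servo_tool", "kwargs": {
  "steps": [
    [[0,0,-0.3],0,0],
    [[0,0,-0.3],0,0],
    [[0,0,-0.3],0,0],
    [[0,0,-0.3],0,0],
    [[0,0,0],0,0]
  ]
}}

```text
time_s: 28.5
tcp_pos: [0.5633, -0.0767, 0.2804]
ee_rot: [76.4, 90.0, -8.3]
ft_force: [1.9, 0.6, 3.7]
opening: 0.006
```

Emit:
{"fn": "servo_tool", "kwargs": {
  "steps": [
    [[0,0,-0.3],0,0],
    [[0,0,-0.3],0,0],
    [[0,0,-0.3],0,0],
    [[0,0,0],0,0],
    [[0,0,0],0,0]
  ]
}}

```text
time_s: 28.92
tcp_pos: [0.5633, -0.0767, 0.2718]
ee_rot: [78.3, 90.0, -6.3]
ft_force: [0.6, -0.1, 5.8]
opening: 0.003
```

```bash
python3 chk.py 25
```

```text
t28.92 tcp [56.33 -7.67 27.18] fingdir [ 0. -0. -1.] jaw yaw -84.63 F [ 0.6 -0.1  5.8] T [-0.02 -0.05 -0.02] open 0.003 q6 70.9 qz [-14.  33.  93.   0.  54.  71.]
-42 [81.8, 91.4, 91.6, 91.5, 91.4, 89.5]
-36 [81.6, 81.4, 81.4, 81.5, 81.4, 81.4]
-30 [81.3, 81.4, 81.6, 81.5, 81.4, 81.4]
-24 [81.4, 81.3, 81.7, 81.6, 81.2, 81.3]
-18 [81.4, 82.4, 106.7, 106.3, 97.7, 81.5]
-12 [81.4, 81.3, None, 81.8, 81.3, 81.5]
-6 [81.4, 81.4, None, 81.5, 81.6, 81.4]
0 [81.2, 81.3, None, 82.2, None, 81.2]
6 [None, None, None, 81.3, None, None]
```

B went below the lips (top 81 while pushed). Rise and check, then go to the bar.

Emit:
{"fn": "servo_tool", "kwargs": {
  "steps": [
    [[0,0,0.5],0,0],
    [[0,0,1.5],0,0],
    [[0,0,2],0,0],
    [[0,0,2],0,0],
    [[0,0,0],0,0],
    [[0,0,0],0,0]
  ]
}}

```text
time_s: 29.52
tcp_pos: [0.5632, -0.0766, 0.3327]
ee_rot: [69.9, 89.9, -14.7]
ft_force: [0.1, -0.4, -0.2]
opening: 0.006
```

```bash
python3 chk.py 26
```

```text
t29.52 tcp [56.32 -7.66 33.27] fingdir [ 0.001 -0.    -1.   ] jaw yaw -84.62 F [ 0.1 -0.4 -0.2] T [-0.02  0.12 -0.  ] open 0.006 q6 70.9 qz [-14.  28.  90.  -0.  61.  71.]
-42 [84.8, 90.5, 89.8, 89.9, 90.0, 85.1]
-36 [84.7, 84.5, 84.8, 84.6, 84.6, 84.6]
-30 [84.6, 84.8, 84.9, 84.9, 84.6, 84.6]
-24 [84.6, 84.6, 84.9, 85.1, 84.7, 84.7]
-18 [84.7, 84.6, 84.8, 85.0, 84.7, 84.8]
-12 [84.6, 84.5, 85.1, 85.0, 84.7, 84.5]
-6 [84.7, 84.5, 85.0, 84.9, 84.6, 84.8]
0 [84.8, 84.6, 84.9, 85.0, 84.7, 84.6]
6 [84.7, 84.4, None, 84.9, 84.4, 84.8]
```

View pics/s26.png

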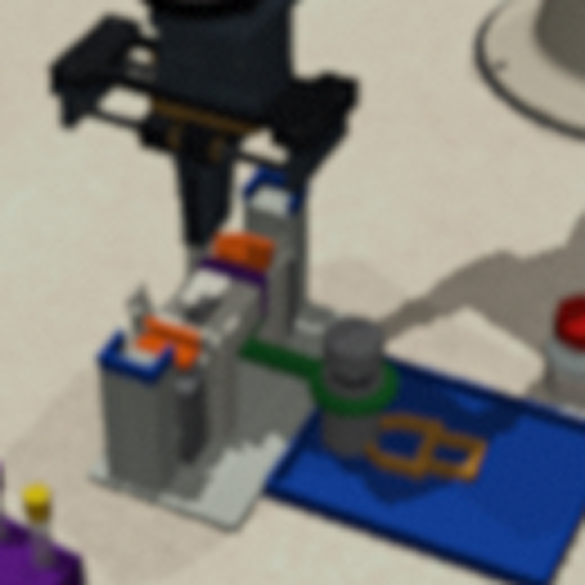

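Emit:
{"fn": "servo_tool", "kwargs": {
  "steps": [
    [[0,0,3],0,50],
    [[-1.25,2.4,0],0,100],
    [[-1.25,2.4,0],0,100],
    [[-1.25,2.4,0],0,100],
    [[-1.25,2.4,0],0,100],
    [[-1.25,2.4,0],0,100],
    [[-1.25,2.4,0],0,100],
    [[-1.25,2.4,0],0,100],
    [[-1.25,2.4,0],0,100],
    [[-1.25,2.4,0],0,100],
    [[-1.25,2.4,0],0,100],
    [[-1.25,2.4,0],0,100],
    [[-1.25,2.4,0],0,100],
    [[-1.25,2.4,0],0.017,100],
    [[-1.25,2.4,0],0.017,100],
    [[-1.2,2.4,0],0,100],
    [[0,0,0],0,100],
    [[0,0,0],0,100],
    [[0,0,0],0,100]
  ]
}}

```text
time_s: 31.2
tcp_pos: [0.3761, 0.2831, 0.3611]
ee_rot: [-58.8, 89.9, -141.5]
ft_force: [-0.3, -0.2, -0.3]
opening: 1.001
```

```bash
python3 wc.py 27; python3 cas.py 27
```

```text
t31.20 tcp [37.61 28.31 36.11] fingdir [-0.001 -0.001 -1.   ] jaw yaw -82.65 F [-0.3 -0.2 -0.3] T [-0.12  0.12  0.03] open 1.001 q6 112.3 qz [ 30.  19. 101.  -0.  59. 112.]
19 [400.  91.] 1279 z16.3 (array([543.3,  87. ]), 143.4, 212.3, 5.2) [508.6 126. ]
20 [439.  19.] 717 z15.6 (array([605.3,  86.3]), 46.3, 198.7, 10.4) [617.4  82.3]
255 [ 73. 111.] 4714 z18.4 (array([435.1, 571.6]), 140.6, 223.9, 8.5) [438.8 528.1]
277 [440.  75.] 944 z12.7 (array([543.5,  73.7]), 49.8, 86.2, 14.8) [541.6  78.1]
284 [257. 173.] 3234 z14.6 (array([377.3, 285.1]), 197.5, 22.4, 7.3) [383.6 285.9]
60 [401. 167.] 716 z14.1 (array([ 602., -404.]), 90.1, 51.0, 60.6) [ 601.9 -403.6]
62 [198. 184.] 516 z15.7 (array([545.6,  94.2]), 150.5, 198.0, 5.6) [547.4 104.3]
242 [ 41. 214.] 652 z17.5 (array([450. , 507.2]), 125.9, 95.7, 9.5) [463.1 486.7]
305 [123. 250.] 609 z13.9 (array([376.2, 284.4]), 196.6, 23.8, 7.7) [379.3 282.2]
392 [349. 294.] 788 z13.9 (array([ 284.7, -272. ]), 91.4, 50.1, 40.5) [ 284.9 -271.8]
398 [234. 371.] 1409 z12.3 (array([104.8,   4.9]), 62.1, 217.9, 0.9) [101.2   1.9]
```

View pics/wrist_27.png

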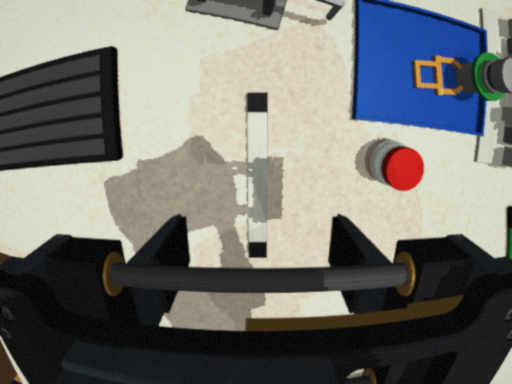

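View pics/top_27.png

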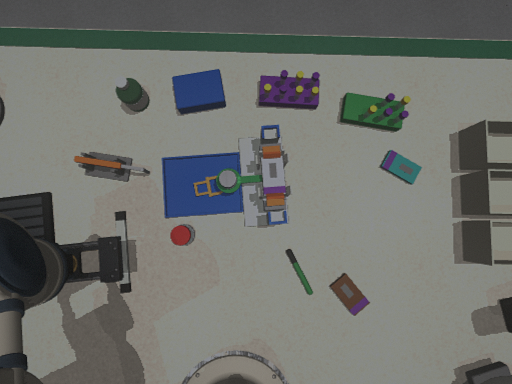

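Both cassettes are held (84 mm, level). The bar is at (376.8,285), yaw 7.4°. Grip it at its middle.

Emit:
{"fn": "servo_tool", "kwargs": {
  "steps": [
    [[0.07,0.18,-3],0,100],
    [[0,0,-3.5],0,100],
    [[0,0,-3.5],0,90],
    [[0,0,-3],0,80],
    [[0,0,-1.9],0,70],
    [[0,0,-1.0],0,60],
    [[0,0,-0.4],0,50],
    [[0,0,0],0,40],
    [[0,0,0],0,30],
    [[0,0,0],0,20],
    [[0,0,0],0,10],
    [[0,0,0],0,10],
    [[0,0,0],0,10],
    [[0,0,0],0,10],
    [[0,0,0],0,10]
  ],
  "newtons": 40
}}

```text
time_s: 32.55
tcp_pos: [0.377, 0.2852, 0.1992]
ee_rot: [107.7, 89.9, 25.1]
ft_force: [0.4, -1.2, 8.7]
opening: 0.24
```

Emit:
{"fn": "servo_tool", "kwargs": {
  "steps": [
    [[0,0,0],0,10],
    [[0,0,1],0,10],
    [[0,0,2],0,10],
    [[0,0,3.5],0,10],
    [[0,0,3.5],0,10],
    [[0,0,3.5],0,10],
    [[0,0,2],0,10],
    [[0,0,0],0,10]
  ]
}}

```text
time_s: 33.22
tcp_pos: [0.3775, 0.2856, 0.3579]
ee_rot: [112.7, 89.6, 30.1]
ft_force: [1.2, 0.3, -0.6]
opening: 0.235
```

```bash
python3 mag.py 28
```

```text
t33.22 tcp [37.75 28.56 35.79] fingdir [ 0.006  0.003 -1.   ] jaw yaw -82.67 F [ 1.2  0.3 -0.6] T [0.02 0.08 0.01] open 0.235 q6 112.5 qz [ 30.  20. 101.   0.  59. 113.]
```

View pics/wrist_28.png

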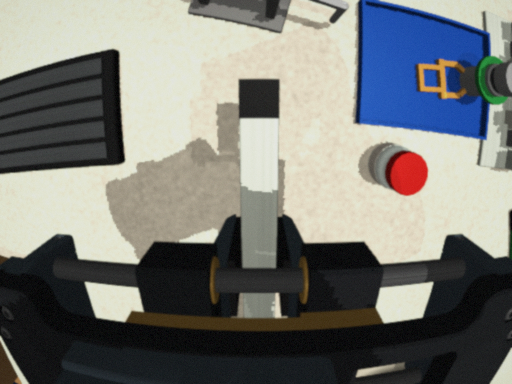

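Emit:
{"fn": "servo_tool", "kwargs": {
  "steps": [
    [[1.236,-2.42,0],0,10],
    [[1.236,-2.42,0],0,10],
    [[1.236,-2.42,0],0,10],
    [[1.236,-2.42,0],0,10],
    [[1.236,-2.42,0],0,10],
    [[1.236,-2.42,0],0,10],
    [[1.236,-2.42,0],0,10],
    [[1.236,-2.42,0],0,10],
    [[1.236,-2.42,0],0,10],
    [[1.236,-2.42,0],0,10],
    [[1.236,-2.42,0],0,10],
    [[1.236,-2.42,0],0,10],
    [[1.236,-2.42,0],-0.017,10],
    [[1.236,-2.42,0],-0.017,10],
    [[1.236,-2.42,-1.5],0,10],
    [[0,0,0],0,10],
    [[0,0,0],0,10],
    [[0,0,0],0,10]
  ]
}}

```text
time_s: 34.77
tcp_pos: [0.5618, -0.0776, 0.3375]
ee_rot: [-114.3, 89.9, 161.0]
ft_force: [-0.3, 0.2, 0.1]
opening: 0.235
```

```bash
python3 mag.py 29;python3 - <<'E'
from seg import *
p,d,c,W=load("wrist","29")
hsv=cv2.cvtColor(p,cv2.COLOR_RGB2HSV).astype(int);H,S,V=hsv[...,0],hsv[...,1],hsv[...,2]
X,Y,z=W[...,0],W[...,1],W[...,2]
o=np.array([.5628,-.0771]);a=np.radians(95.4);ex=np.array([np.cos(a),np.sin(a)]);ey=np.array([-ex[1],ex[0]])
mx=((X-o[0])*ex[0]+(Y-o[1])*ex[1])*1000;my=((X-o[0])*ey[0]+(Y-o[1])*ey[1])*1000
vv,uu=np.mgrid[:384,:512];R=(uu>180)&(uu<330)&(vv<230)
def rep(n,m):print(n,m.sum(),"x",np.percentile(mx[m],[2,50,98]).round(1),"y",np.percentile(my[m],[2,50,98]).round(1),"z",np.percentile(z[m]*1000,[2,50,98]).round(0),box(W[m][:,:2]))
rep("sad",R&(H>100)&(H<125)&(S>110)&(z>.11)&(z<.122)&(vv<150))
rep("bar",R&(z>.145)&(z<.18))
E
```

```text
t34.77 tcp [56.18 -7.76 33.75] fingdir [-0.002  0.001 -1.   ] jaw yaw -84.64 F [-0.3  0.2  0.1] T [-0.08  0.17 -0.04] open 0.235 q6 70.7 qz [-14.  28.  90.   0.  62.  71.]
sad 994 x [-18.5   1.5  20.1] y [-110.9 -105.4  -85. ] z [112. 117. 118.] (array([659.9, -67. ]), 27.3, 39.1, 6.0)
bar 6375 x [-15.1  -0.4  14.7] y [-95.9 -53.1 -11.6] z [151. 153. 165.] (array([616., -72.]), 88.5, 41.2, 5.9)
```

View pics/wrist_29.png

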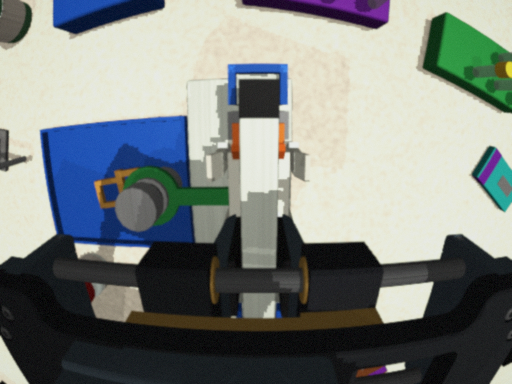

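Bar centred over the saddle (columns 259 and 259). Shift (+1, +0.6) mm and lower.

Emit:
{"fn": "servo_tool", "kwargs": {
  "steps": [
    [[0.1,0.06,-0.8],0,10],
    [[0,0,-0.8],0,10],
    [[0,0,-0.7],0,10],
    [[0,0,-0.5],0,10],
    [[0,0,-0.3],0,10],
    [[0,0,-0.15],0,10],
    [[0,0,0],0,10],
    [[0,0,0],0,10]
  ]
}}

```text
time_s: 35.48
tcp_pos: [0.5634, -0.0773, 0.3063]
ee_rot: [78.1, 90.0, -6.6]
ft_force: [0.4, -0.3, 0.6]
opening: 0.236
```

```bash
python3 chk.py 30
```

```text
t35.48 tcp [56.34 -7.73 30.63] fingdir [ 0. -0. -1.] jaw yaw -84.63 F [ 0.4 -0.3  0.6] T [-0.04  0.14 -0.02] open 0.236 q6 70.8 qz [-14.  30.  92.   0.  58.  71.]
-42 [85.2, 121.3, 121.7, 121.7, 121.1, 85.3]
-36 [84.6, 120.9, 121.6, 121.6, 121.1, 84.6]
-30 [84.6, 121.0, 121.6, 121.6, 121.0, 84.6]
-24 [84.6, 121.2, 121.6, 121.6, 120.6, 84.6]
-18 [85.2, 121.7, 121.7, 121.7, 121.6, 85.0]
-12 [84.6, 121.3, 121.6, 121.8, 121.4, 84.6]
-6 [84.5, 121.4, 121.7, 121.7, 121.7, 84.6]
0 [None, 121.7, 121.6, 121.6, 121.7, None]
6 [None, 121.6, 121.6, 121.6, 121.6, None]
```

View pics/wrist_30.png

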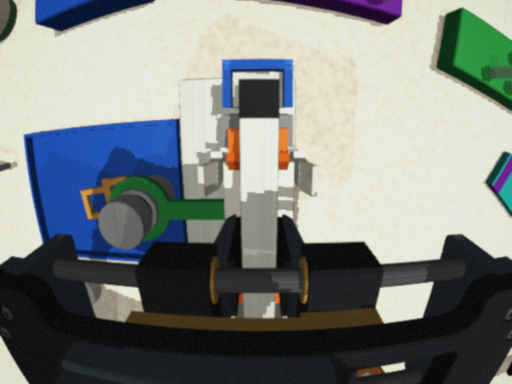

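View pics/s30.png

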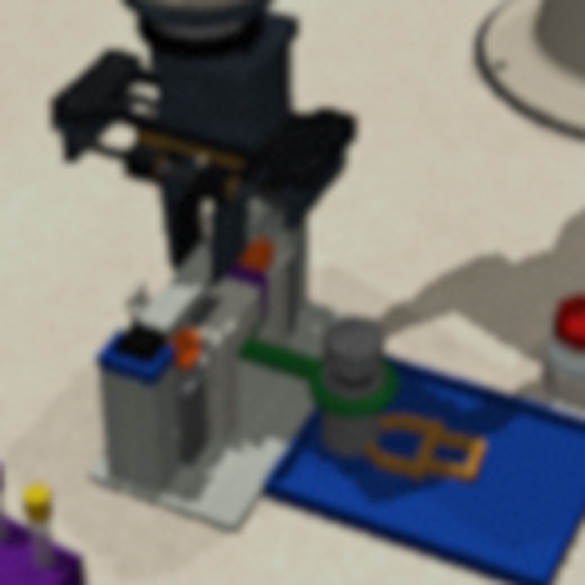

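The bar is inside the saddle walls, about 3 mm above seat (top 121 against 118). Lower the rest, release, rise clear.

Emit:
{"fn": "servo_tool", "kwargs": {
  "steps": [
    [[0,0,-0.15],0,10],
    [[0,0,-0.1],0,10],
    [[0,0,0],0,10],
    [[0,0,0],0,10]
  ]
}}

```text
time_s: 35.92
tcp_pos: [0.5633, -0.0773, 0.3037]
ee_rot: [-115.2, 90.0, 160.2]
ft_force: [0.4, -0.2, -1.0]
opening: 0.235
```

Emit:
{"fn": "servo_tool", "kwargs": {
  "steps": [
    [[0,0,0],0,28],
    [[0,0,0],0,34],
    [[0,0,0],0,42],
    [[0,0,0],0,50],
    [[0,0,0],0,50],
    [[0,0,1],0,50],
    [[0,0,2],0,60],
    [[0,0,3],0,60],
    [[0,0,3],0,60],
    [[0,0,3],0,60],
    [[0,0,0],0,60]
  ]
}}

```text
time_s: 36.83
tcp_pos: [0.5641, -0.0774, 0.4302]
ee_rot: [71.0, 89.5, -13.6]
ft_force: [0.8, -0.4, 1.4]
opening: 0.6
```

```bash
python3 chk.py 31
```

```text
t36.83 tcp [56.41 -7.74 43.02] fingdir [ 0.009 -0.002 -1.   ] jaw yaw -84.62 F [ 0.8 -0.4  1.4] T [-0.11  0.16 -0.05] open 0.600 q6 70.8 qz [-14.  22.  83.   0.  74.  71.]
-42 [84.8, 117.4, 118.5, 118.7, 117.7, 84.6]
-36 [84.6, 117.4, 118.5, 118.7, 85.4, 84.6]
-30 [84.7, 101.9, 118.6, 118.7, 101.5, 84.4]
-24 [84.8, 117.7, 118.6, 118.6, 117.7, 84.5]
-18 [84.4, 117.7, 118.7, 118.3, 117.2, 84.6]
-12 [84.7, 117.3, 118.6, 118.6, 117.6, 84.6]
-6 [84.6, 116.8, 118.6, 118.5, 85.9, 84.6]
0 [84.6, 117.0, 118.6, 118.6, 117.7, 84.6]
6 [84.6, 116.7, 118.6, 118.5, 117.2, 84.3]
```

View pics/wrist_31.png

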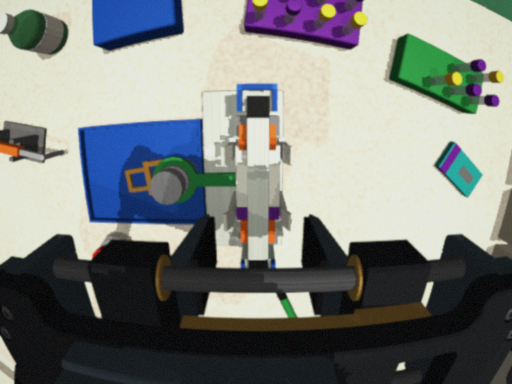

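View pics/s31.png

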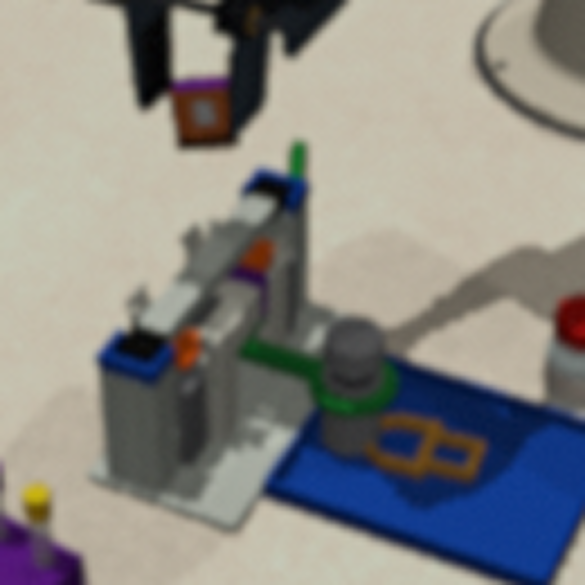

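The bar is seated in both saddles (top 118.5 mm). Move the arm aside for a last full look.

Emit:
{"fn": "servo_tool", "kwargs": {
  "steps": [
    [[-1,-3,0],0,60],
    [[-1,-3,0],0,60],
    [[-1,-3,0],0,60],
    [[-1,-3,0],0,60],
    [[-1,-3,0],0,60],
    [[-1,-3,0],0,60],
    [[-1,-3,0],0,60],
    [[-1,-3,0],0,60],
    [[-1,-3,0],0,60],
    [[-1,-3,0],0,60],
    [[-1,-3,0],0,60],
    [[-1,-3,0],0,60],
    [[0,0,0],0,60],
    [[0,0,0],0,60]
  ]
}}

```text
time_s: 38.1
tcp_pos: [0.4424, -0.4384, 0.4224]
ee_rot: [-145.9, 89.9, 129.4]
ft_force: [0.6, 0.6, 0.2]
opening: 0.599
```

```bash
python3 cas.py 32; python3 - <<'E'
from seg import *
p,d,c,W=load("top","32")
cv2.imwrite("pics/t32.png",cv2.resize(p[60:310,60:440,::-1],None,fx=2.1,fy=2.1,interpolation=cv2.INTER_CUBIC))
o=np.array([.5628,-.0771]);a=np.radians(95.4);ex=np.array([np.cos(a),np.sin(a)]);ey=np.array([-ex[1],ex[0]])
X,Y,z=W[...,0],W[...,1],W[...,2]
mx=((X-o[0])*ex[0]+(Y-o[1])*ex[1])*1000;my=((X-o[0])*ey[0]+(Y-o[1])*ey[1])*1000
for y0 in range(-96,97,12):
    print(y0,[ (lambda q: round(float(np.median(q)),1) if len(q)>1 else None)(z[(abs(mx-x0)<4)&(abs(my-y0)<5)]*1000) for x0 in (-20,-4,4,20)])
E
```

```text
61 [401. 167.] 717 z14.1 (array([ 602.5, -404.3]), 90.6, 52.2, 62.4) [ 601.9 -403.5]
68 [198. 184.] 504 z15.9 (array([545.7,  93.8]), 150.6, 199.0, 5.7) [547.3 104.3]
251 [ 36. 222.] 868 z17.4 (array([440.3, 524.3]), 140.5, 129.7, 8.3) [442.9 495.7]
394 [349. 294.] 789 z13.9 (array([ 284.9, -271.9]), 90.7, 50.3, 40.7) [ 284.9 -271.9]
400 [233. 367.] 851 z12.1 (array([113. ,   4.4]), 144.8, 45.4, 88.9) [110.2   4.6]
-96 [116.4, 118.6, 118.0, 103.2]
-84 [111.9, 117.9, 118.9, 90.5]
-72 [74.1, 119.0, 117.9, 74.9]
-60 [89.3, 118.2, 117.6, 89.1]
-48 [92.3, 118.2, 118.7, 94.8]
-36 [84.7, 118.1, 119.4, 84.2]
-24 [84.1, 118.4, 118.6, 84.1]
-12 [84.0, 118.5, 118.0, 83.8]
0 [83.3, 118.2, 117.9, 83.7]
12 [83.4, 117.7, 118.2, 83.9]
24 [83.8, 118.7, 118.5, 84.7]
36 [83.4, 117.9, 118.1, 84.0]
48 [93.1, 118.3, 117.6, 95.3]
60 [88.8, 118.5, 118.4, 87.6]
72 [73.8, 118.3, 118.1, 74.3]
84 [113.9, 119.0, 118.8, 39.6]
96 [116.4, 117.8, 117.8, 78.7]
```

View pics/t32.png

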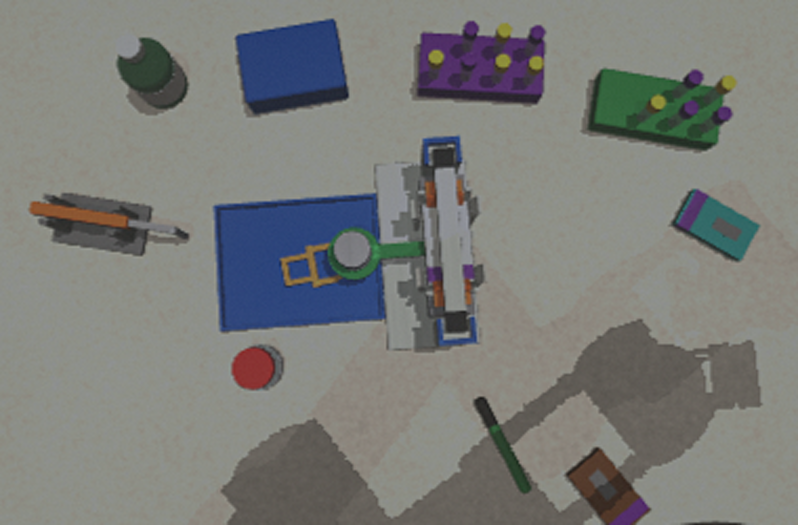

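The last look shows everything in place: ring in the tray, pick on its rest, cassettes under both lips (84 mm, level), bar in both saddles (118 mm, level), bystanders unmoved. Hand in.

```bash
python3 -c "
from station import *
print(hand_in())"
```

```text
the job is handed in; nothing more can be done
None
```

The magazine is in service, and I handed the job in after about 38 s of robot time, well under the 210 s limit.

- **Ring and pick:** I pulled the ring off the post with the hooked pick. It lies flat in the catch tray, with its top at 12 mm. The pick is back on its rest, within about 1 mm of where it started.
- **Cassettes:** Two white cassettes were present, and I pushed each down past the lips separately. I left the brown and turquoise look-alikes alone.
- **Bar:** It had been knocked about 3 cm aside during the run, so I measured it again before gripping it. It now lies in both saddles.

My last checks after the arm moved away:

- The top cassette is level at 84 mm under both lips.
- The bar is level at 118 mm along its whole length, as expected for a seated bar.
- The bystanders look unmoved in the last picture.
- The highest force I read was about 9 N, when the fingers closed on the cassettes and the bar.
- No check failed. The hand-in reported no verdict.

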